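# Clear the mould and put the tile batch up to dry

## Robot

A 6-joint arm with a two-finger parallel gripper is mounted at the origin on the work surface. World frame = base frame: x ahead of the robot, y to its left, z up, the work surface at z = 0. Lengths are in mm, angles in degrees, forces in N, time in s.
With the tool pointing down it reaches from about 300 to 850 mm from the base axis. Payload 4.2 kg.
Tool frame: the origin (TCP) lies at the very end of the fingers, on their centre line; the grasp point (between the pads) lies 19 mm behind it; z points along the fingers, y is the direction in which the jaws open and shut (so a half turn about z gives the same grasp; the last joint's range is limited). The gripper opens to 91 mm and grips with 3 to 60 N. Pads are 32 mm wide; open, the fingers measure 118 mm over their backs; the gripper's body (76 mm by 178 mm) begins 60 mm behind the grasp point.
Start: joints at [65.89, 18.312, 89.639, -0, 72.044, -1.146], TCP at [224.343, 529.446, 213.976] pointing down, gripper open.
Joint ranges: [-177.97, 177.97], [-48.28, 115.42], [12.27, 149.76], [-77.06, 257.06], [2.81, 150.46], [-146.56, 146.56]. Speed limits (degrees/s): [147.25, 147.25, 180, 180, 180, 180].

## Interface

Orientations are given as [roll, pitch, yaw] about the fixed x, y, z axes, in that order (R = Rz(yaw) Ry(pitch) Rx(roll)).
In Python, from workcell import * gives the robot as it stands. The module is installed in compiled form; this text tells all that it offers.
- The arm moves only by the tool servo_tool, never from a script. Its argument "plan" is a list that holds one entry, the list of rows, each a list of 7 numbers: the shift along the tool's x, y, z in mm, then the turn, a rotation vector about the tool's x, y, z in rad, then the opening, from 0 (shut) to 1 (fully open). A call has 1 to 20 rows; each row is the pose to reach, as a shift and turn from the pose commanded when the call began, along the tool's axes at that moment; what a row does not reach only later rows make up. A row lasts 1/10 s, in which the tool goes at most 50 mm and 8.59 degrees, less where a joint would pass 70% of its speed; a pose out of reach is approached as far as the arm can. A call with a gripper value outside its range is refused whole. The fingers move at their own pace and stop on an object; "squeeze" is the grip in N (left out, the last holds). Time passes only in rows, so rows that repeat a pose let the fingers close. It gives the time, the measured TCP pose, the force and the opening at its end, in the units of the state.
- state(): the state, without advancing time (a new reading comes with each control period).
- grab_frame(name): name is "scene" or "top" or "wrist"; returns a dict with "color" (480x640x3 uint8, red, green, blue), "range_z" (480x640 float32, mm along the optical axis (not along the pixel's ray), 0 where there is no reading), "fx", "fy", "cx", "cy" (pixels), "dist_coeffs" ([k1, k2, p1, p2, k3] as OpenCV has them; the pictures are not rectified), "rvec" (rotation vector, rad) and "tvec" (3), from world to camera coordinates, as OpenCV has them; the wrist camera has in their place "tool_from_camera" (4x4, takes a point from camera to tool coordinates, whose origin is the TCP and whose axes are the flange's). Camera axes: x right, y down, z forward; pixel columns grow to the right and rows downward; lengths in mm; the calibration is good to about 2 mm. A picture is of the moment at which its call begins: read the wrist's pose just before it.
- job_done(): hands the job in, once; it reports no verdict.
The state is a dict: "time_s": time; "qpos": joint angles; "qvel": joint speeds; "effort": joint torques, N m; "ee_pos": TCP position; "ee_rot": TCP orientation; "force": force on the tool from outside, world axes, zero at the start; "torque": the same for the moment, N m; "gripper_width": finger opening in mm.
Only numpy, scipy, OpenCV 4.12 (cv2) and the standard library are available. Lean on these libraries where they do the work, as an engineer would, in place of code of your own. Each camera call takes 0.05 s, during which the arm holds its last target.

## Task

Put the bench in order for drying the tiles: clear the plaster mould off the drying rack and stand it in the middle of the round cork mat, moving the paddle that lies there out of its way first. Then stand every tile from the sloping stand on its short end in the rack, one to a slot, and have all three wooden paddles lie flat inside the tool tray, parallel to its length and not on one another, blades towards the tall end-board. Leave the jars, pots and other things on the bench where they are.

Things in the scene. Friction and masses are not known exactly. Their poses are not given: they have to be found in the camera images.
- stand: fixed plywood draining stand, 120 mm deep, 240 mm wide, about 90 mm high, with three slats side by side sloping 35 degrees off upright (at y = -88, 0 and +88 mm) and one ledge. Origin: on the table under the centre of the middle tile; x points away from the robot, down the slope, y along the row of tiles. The centre of a tile leaning here is at x = 0, z = 72 mm.
- rack: fixed light wooden drying rack: base 90 (x) x 190 (y) x 12 mm with wooden blocks in a row along y, their tops 42 mm above the table, leaving three slots across it. Origin: centre of the underside; z up.
- slot0 (a point): slot 0 of the rack: middle of the slot's floor, 12 mm above the table; axes as the rack's. The slot is 22 mm wide (y), 80 mm long (x, open at both ends) and 30 mm deep; slots lie 58 mm apart along y.
- slot1 (a point): slot 1 of the rack: middle of the slot's floor, 12 mm above the table; axes as the rack's. The slot is 22 mm wide (y), 80 mm long (x, open at both ends) and 30 mm deep; slots lie 58 mm apart along y.
- slot2 (a point): slot 2 of the rack: middle of the slot's floor, 12 mm above the table; axes as the rack's. The slot is 22 mm wide (y), 80 mm long (x, open at both ends) and 30 mm deep; slots lie 58 mm apart along y.
- mat: fixed round cork mat, 160 mm across, 6 mm thick. Origin: centre of the underside.
- tray: fixed dark wooden tool tray, 200 (x) x 160 (y) mm outside, 180 x 150 mm inside; its floor is 6 mm above the table; three lips stand 6 mm above the floor and the end-board at +x 22 mm above it. Origin: centre of the underside; x points to the tall end-board, y across the tray, z up.
- mould: white plaster mould, loose, about 0.55 kg: base 96 (x) x 124 (y) x 30 mm, a step 70 x 96 x 16 mm on it, and a round upright grip neck 44 mm across from 46 to 90 mm above the underside. Origin: centre of the underside; z up. At the start it stands on the rack's blocks, covering the slots.
- tile0: fired clay tile, loose, 110 x 46 x 14 mm, 140 g, or absent. Origin: its centre; x along the 110 mm, y along the 46 mm, z through the thickness. It starts leaning on the stand, 35 degrees off upright, upper end towards the robot, x pointing down the slope; a 28 mm wide slat is under its middle from 40 mm below its upper end, so its long sides are free. Neighbouring places are 88 mm apart.
- tile1: fired clay tile, loose, 110 x 46 x 14 mm, 140 g, or absent. Origin: its centre; x along the 110 mm, y along the 46 mm, z through the thickness. It starts leaning on the stand, 35 degrees off upright, upper end towards the robot, x pointing down the slope; a 28 mm wide slat is under its middle from 40 mm below its upper end, so its long sides are free. Neighbouring places are 88 mm apart.
- tile2: fired clay tile, loose, 110 x 46 x 14 mm, 140 g, or absent. Origin: its centre; x along the 110 mm, y along the 46 mm, z through the thickness. It starts leaning on the stand, 35 degrees off upright, upper end towards the robot, x pointing down the slope; a 28 mm wide slat is under its middle from 40 mm below its upper end, so its long sides are free. Neighbouring places are 88 mm apart.
- paddle0: wooden paddle, loose, 150 mm long: handle 90 x 22 x 20 mm (high), then a thin blade 60 x 34 x 10 mm, both flat underneath, 60 g. Origin: middle of the length, on the underside; x from handle (-75 to +15 mm) to blade (+15 to +75 mm), z up. Balance point about x = -4 mm. At the start it lies flat on the cork mat.
- paddle1: wooden paddle, loose, 150 mm long: handle 90 x 22 x 20 mm (high), then a thin blade 60 x 34 x 10 mm, both flat underneath, 60 g. Origin: middle of the length, on the underside; x from handle (-75 to +15 mm) to blade (+15 to +75 mm), z up. Balance point about x = -4 mm. At the start it lies flat on the table.
- paddle2: wooden paddle, loose, 150 mm long: handle 90 x 22 x 20 mm (high), then a thin blade 60 x 34 x 10 mm, both flat underneath, 60 g. Origin: middle of the length, on the underside; x from handle (-75 to +15 mm) to blade (+15 to +75 mm), z up. Balance point about x = -4 mm. At the start it lies flat on the table.
- paddle0_tip (a point): middle of the blade's end of paddle0, at x = 75 mm of the paddle, 5 mm above its underside
- paddle1_tip (a point): middle of the blade's end of paddle1, at x = 75 mm of the paddle, 5 mm above its underside
- paddle2_tip (a point): middle of the blade's end of paddle2, at x = 75 mm of the paddle, 5 mm above its underside
- jar: bystander: small glass jar with a white lid, 52 mm across, 60 mm tall, loose. Origin: centre of the underside.
- rib: bystander: small dark wooden block, 50 x 35 x 12 mm, loose. Origin: centre of the underside.
- bowl: bystander: white bowl, 100 mm across, 45 mm tall. Origin: centre of the underside.
- cup: bystander: blue cup, 72 mm across, 85 mm tall. Origin: centre of the underside.
- brush: bystander: hand brush lying flat, about 200 mm long.
- cone: bystander: small plaster cone, 60 mm across, 50 mm tall.
- brick: bystander: terracotta brick, 110 x 70 x 40 mm.

How it is judged (in metres and radians):
On the way:
1. the mould has been cleared off the rack and stands released in the middle of the cork mat (horizontal distance between mould and mat below 0.03 m and z of mould in the frame of mat between 0.002 and 0.01 m and angle between mould's own z axis and vertical below 0.1 rad and contact force between mould and the fingers below 0.1 N and linear speed of mould below 0.02 m/s), for 0.2 s.
At the end, for the whole second after the job is handed in: Mould upright on the mat, within 30 mm of its centre; each tile on its short end in a slot, within 17 degrees of upright and 26 mm of the slot's middle; each paddle flat on the tray floor, within 0.2 rad of its length and 20 mm of its middle lengthwise, blade to the tall end; all at rest (all of step 1 and ((y of tile0 in the frame of slot0 between -0.011 and 0.011 m and x of tile0 in the frame of slot0 between -0.026 and 0.026 m) or (y of tile0 in the frame of slot1 between -0.011 and 0.011 m and x of tile0 in the frame of slot1 between -0.026 and 0.026 m) or (y of tile0 in the frame of slot2 between -0.011 and 0.011 m and x of tile0 in the frame of slot2 between -0.026 and 0.026 m)) and z of tile0 in the frame of rack between 0.058 and 0.074 m and angle between the x axis of each of tile0, tile1, tile2 and the z axis of rack, either way round below 0.3 rad and linear speed of each of tile0, tile1, tile2, paddle0, paddle1, paddle2 below 0.02 m/s and ((y of tile1 in the frame of slot0 between -0.011 and 0.011 m and x of tile1 in the frame of slot0 between -0.026 and 0.026 m) or (y of tile1 in the frame of slot1 between -0.011 and 0.011 m and x of tile1 in the frame of slot1 between -0.026 and 0.026 m) or (y of tile1 in the frame of slot2 between -0.011 and 0.011 m and x of tile1 in the frame of slot2 between -0.026 and 0.026 m)) and z of tile1 in the frame of rack between 0.058 and 0.074 m and ((y of tile2 in the frame of slot0 between -0.011 and 0.011 m and x of tile2 in the frame of slot0 between -0.026 and 0.026 m) or (y of tile2 in the frame of slot1 between -0.011 and 0.011 m and x of tile2 in the frame of slot1 between -0.026 and 0.026 m) or (y of tile2 in the frame of slot2 between -0.011 and 0.011 m and x of tile2 in the frame of slot2 between -0.026 and 0.026 m)) and z of tile2 in the frame of rack between 0.058 and 0.074 m and x of paddle0 in the frame of tray between -0.02 and 0.02 m and y of paddle0 in the frame of tray between -0.063 and 0.063 m and z of paddle0 in the frame of tray between 0 and 0.012 m and angle between each of paddle0, paddle1, paddle2's own z axis and vertical below 0.1 rad and angle between the x axis of each of paddle0, paddle1, paddle2 and the x axis of tray, either way round below 0.2 rad and x of each of paddle0_tip, paddle1_tip, paddle2_tip in the frame of tray above 0.04 m and x of paddle1 in the frame of tray between -0.02 and 0.02 m and y of paddle1 in the frame of tray between -0.063 and 0.063 m and z of paddle1 in the frame of tray between 0 and 0.012 m and x of paddle2 in the frame of tray between -0.02 and 0.02 m and y of paddle2 in the frame of tray between -0.063 and 0.063 m and z of paddle2 in the frame of tray between 0 and 0.012 m); the robot touches nothing.
It fails at once if a bystander (jar, block, bowl, cup, brush, cone or brick) is pushed more than 40 mm away (distance of any of jar, rib, bowl, cup, brush, cone, brick from where it was at the start of the episode above 0.04 m).
It fails at once if the jar, bowl or cup is tipped over (angle between any of jar, bowl, cup's own z axis and vertical above 0.6 rad).
Of tile0, tile1, tile2 only 2 to 3 are there at a start; the rules pass over those that are not, and their reading is None.
At some moment in a run one of paddle0, paddle1, paddle2 may be knocked a few centimetres aside while the robot is not near it.
It also fails if it takes over 210 s, if anything falls off the work surface, if the arm or the gripper's body presses on something with over 40 N, if the wrist force passes 120 N, or if a joint passes its speed limit or range.

## Working session

There is one attempt and no reset: what is moved stays moved. The work goes in short steps, Python scripts to look and compute and a tool call to move; the robot and the scene stay as the last step left them, time stands still between calls to the robot, and variables do not carry over. Pictures are saved under pics/ and viewed, and the job is handed in when it is done.

Besides the shell and the picture viewer there is one more tool, called after "Emit:" by a JSON object that holds its "name" and its "arguments", one argument or row to a line. servo_tool: Moves the arm, as the interface text tells. Its arguments: {"type":"object","properties":{"plan":{"type":"array"},"squeeze":{"type":"number"}},"required":["plan"]}

```bash
mkdir -p pics
cat > h.py <<'E'
import numpy as np, cv2
from workcell import *
from scipy.spatial.transform import Rotation as R
def cam(name):
    s=state(); f=grab_frame(name)
    f['K']=np.array([[f['fx'],0,f['cx']],[0,f['fy'],f['cy']],[0,0,1.]])
    f['d']=np.array(f['dist_coeffs'],float)
    if name=='wrist':
        T=np.eye(4);T[:3,:3]=R.from_euler('xyz',s['ee_rot'],degrees=True).as_matrix();T[:3,3]=s['ee_pos']
        f['T']=T@np.array(f['tool_from_camera'])
    else:
        Rm=cv2.Rodrigues(np.array(f['rvec'],float))[0];T=np.eye(4);T[:3,:3]=Rm.T;T[:3,3]=-Rm.T@np.array(f['tvec'],float).ravel();f['T']=T
    return f
def save(f,n): cv2.imwrite('pics/'+n,f['color'][:,:,::-1])
def rays(f,px):
    u=cv2.undistortPoints(np.array(px,float).reshape(-1,1,2),f['K'],f['d']).reshape(-1,2)
    return np.c_[u,np.ones(len(u))]
def onplane(f,px,z):
    d=rays(f,px)@f['T'][:3,:3].T;o=f['T'][:3,3]
    return o+d*((z-o[2])/d[:,2])[:,None]
def cloud(f):
    v,u=np.mgrid[:480,:640];p=np.c_[u.ravel(),v.ravel()]
    r=rays(f,p)*f['range_z'].reshape(-1,1)
    w=r@f['T'][:3,:3].T+f['T'][:3,3]
    w[f['range_z'].ravel()==0]=np.nan
    return w.reshape(480,640,3)
E
python3 - <<'E'
from h import *
for n in ['scene','top','wrist']:
    f=cam(n);save(f,n+'0.png');print(n,f['T'].round(2).tolist(),f['fx'])
    np.savez(n+'0.npz',c=cloud(f),col=f['color'])
print(state())
E
```

```text
scene [[0.3, 0.77, -0.57, 1144.5], [0.95, -0.24, 0.18, -149.24], [-0.0, -0.59, -0.8, 1000.48], [0.0, 0.0, 0.0, 1.0]] 549.1288622338199
top [[-0.01, -0.98, 0.18, 280.04], [-1.0, 0.01, -0.02, 41.5], [0.01, -0.18, -0.98, 1332.11], [0.0, 0.0, 0.0, 1.0]] 573.1289360331082
wrist [[0.39, 0.89, 0.22, 161.76], [0.92, -0.38, -0.1, 556.73], [-0.0, 0.24, -0.97, 383.26], [0.0, 0.0, 0.0, 1.0]] 369.19712402592836
{'time_s': 0.15, 'qpos': array([ 6.58900844e+01,  1.83425491e+01,  8.96899057e+01, -2.87183680e-03,
        7.20440743e+01, -1.14516280e+00]), 'qvel': array([ 0.07009093, -0.03134315, -0.1740814 ,  0.07579313, -0.08676709,
        0.0109857 ]), 'effort': array([-1.47180299e-04, -4.12774444e+01, -2.32153076e+01,  7.27737299e-02,
        4.33538924e-02, -6.31210582e-05]), 'ee_pos': array([224.19700929, 529.07946968, 213.32322617]), 'ee_rot': array([-1.79923432e+02,  1.20075429e-03,  1.57036135e+02]), 'force': array([0.14493766, 0.02645583, 0.03755329]), 'torque': array([ 0.01428191, -0.00145598, -0.00147362]), 'gripper_width': 91.3790306962705}
```

View pics/scene0.png

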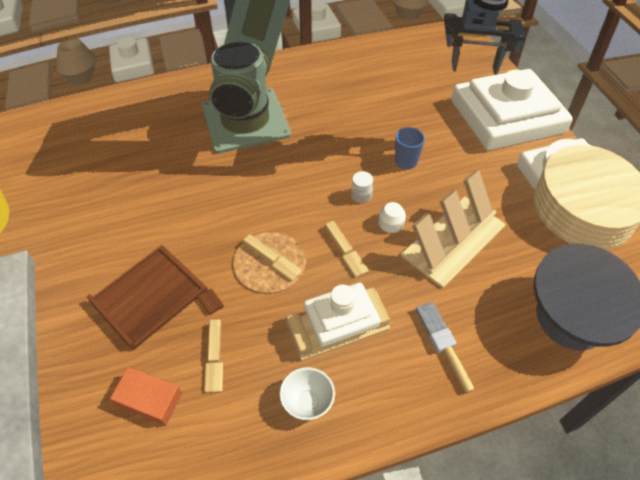

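View pics/top0.png

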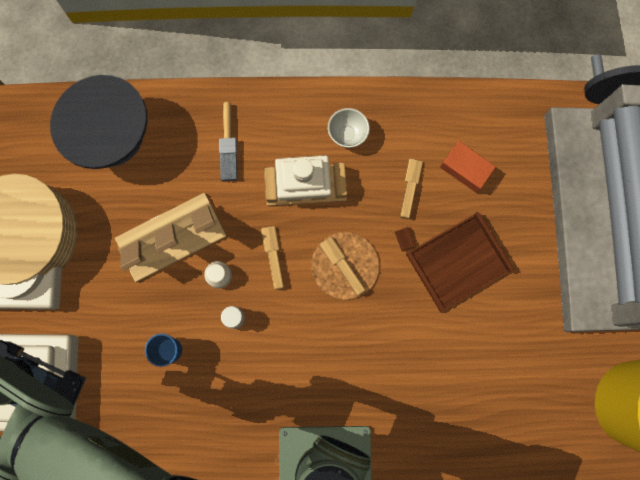

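View pics/wrist0.png

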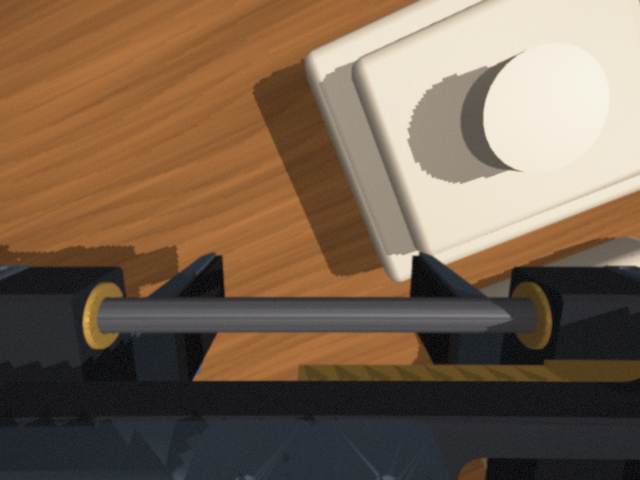

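The top view shows the paddles at about (344,265) on the mat, (273,257) and (411,188). The mould on the rack is at (304,178), the tray at (460,262), and the stand with three tiles at (170,238). Jar (232,317), cone (217,274), cup (163,350), bowl (348,127), brush (228,140), rib (405,240) and brick (468,166) are the bystanders. Next I'll measure them.

Run:
```python
from h import *
D=np.load('top0.npz');c=D['c'];col=D['col']
hsv=cv2.cvtColor(col,cv2.COLOR_RGB2HSV)
def show(n,px):
    for u,v in px: print(n,(u,v),c[v,u].round(1),hsv[v,u])
show('table',[(300,400),(480,330),(200,300),(250,200)])
show('mat',[(320,285),(365,260)]);show('mouldneck',[(304,170)]);show('step',[(285,170)]);show('base',[(281,190)])
show('rack',[(269,185),(341,185)])
show('pads',[(344,265),(330,245),(411,200),(415,168),(275,265),(270,240)])
show('tray',[(460,262),(482,222),(405,240)])
show('tiles',[(133,255),(165,237),(202,217)])
show('by',[(348,127),(232,317),(217,274),(163,350),(228,160),(228,115)])
```

```text
table (300, 400) [161.6  51.1  -3.1] [ 13 179  94]
table (480, 330) [ 313.8 -370.3    3.9] [ 14 178 158]
table (200, 300) [392.  282.9  -3.9] [ 14 172 147]
table (250, 200) [629.3 166.9   4.3] [ 14 181 151]
mat (320, 285) [423.2   2.6  12.8] [ 15 157 184]
mat (365, 260) [ 481.3 -103.7    8.8] [ 15 153 172]
mouldneck (304, 170) [662.3  37.6 132.4] [ 23  39 235]
step (285, 170) [676.9  80.5  87.5] [ 23  38 238]
base (281, 190) [634.3  90.1  72.4] [ 23  39 238]
rack (269, 185) [655.7 119.4  40.1] [ 18 134 207]
rack (341, 185) [652.  -48.3  48.7] [ 18 141 125]
pads (344, 265) [467.3 -52.9  26.8] [ 18 135 210]
pads (330, 245) [515.5 -21.7  20.6] [ 17 135 195]
pads (411, 200) [ 622.8 -216.4   19.6] [ 18 133 213]
pads (415, 168) [ 706.3 -232.4    7.3] [ 18 135 192]
pads (275, 265) [469.1 106.   24.8] [ 18 134 209]
pads (270, 240) [530.5 118.5  10.2] [ 18 135 197]
tray (460, 262) [ 474.3 -329.5    8.3] [ 10 180 105]
tray (482, 222) [ 567.  -383.6   25.6] [ 10 175 105]
tray (405, 240) [ 526.9 -198.7   15.6] [ 11 182  87]
tiles (133, 255) [482.7 415.1  99.3] [ 17 119 150]
tiles (165, 237) [525.2 348.6  84.9] [ 16 114 152]
tiles (202, 217) [571.7 267.8  77.7] [ 15 120 151]
by (348, 127) [814.3 -72.2   1.7] [ 26  32 212]
by (232, 317) [348.4 199.3  62. ] [ 24  30 230]
by (217, 274) [446.  235.8  49.8] [ 24  36 238]
by (163, 350) [276.3 365.6   3.7] [104 152  79]
by (228, 160) [725.6 219.7  17.8] [ 80  14 113]
by (228, 115) [840.4 221.9  20.5] [ 18 138 168]
```

Run:
```python
from h import *
f=cam('top');g=f['color'][:,:,::-1]
a=cv2.resize(g[190:320,100:420],None,fx=2.5,fy=2.5,interpolation=cv2.INTER_CUBIC)
b=cv2.resize(g[140:320,250:530],None,fx=2.8,fy=2.8,interpolation=cv2.INTER_CUBIC)
cv2.imwrite('pics/a.png',a);cv2.imwrite('pics/b.png',b)
```

```text
(no output)
```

View pics/a.png

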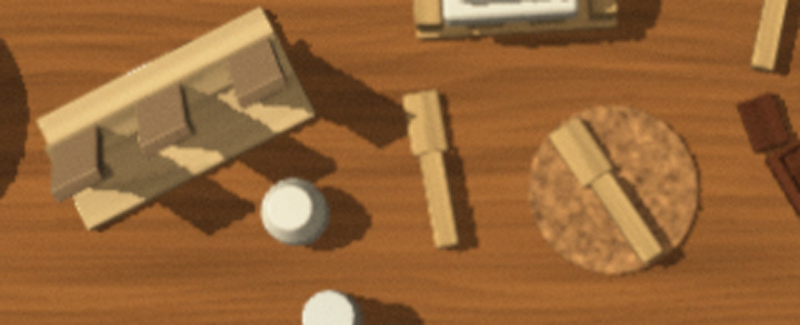

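View pics/b.png

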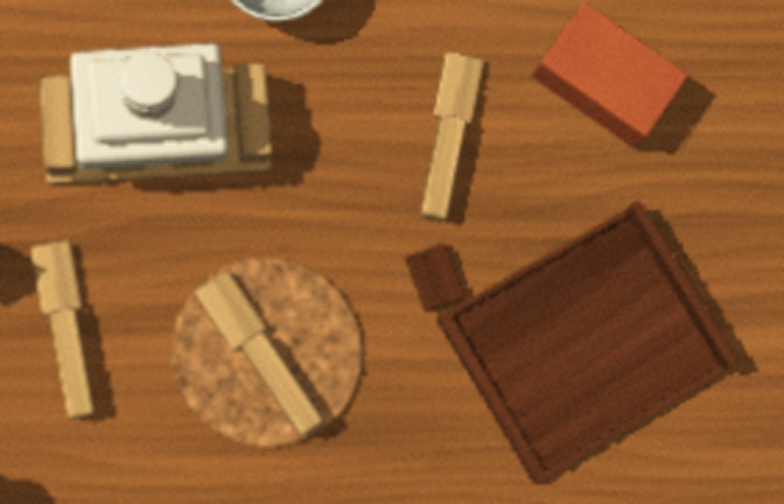

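```bash
cat > m.py <<'E'
from h import *
def blobs(f,lo,hi,zone=None,amin=60):
    hsv=cv2.cvtColor(f['color'],cv2.COLOR_RGB2HSV)
    m=cv2.inRange(hsv,np.array(lo),np.array(hi))
    n,l,s,c=cv2.connectedComponentsWithStats(m,connectivity=4)
    return m,l,[(i,s[i],c[i].round(0)) for i in range(1,n) if s[i][4]>amin]
def outline(f,mask,z):
    cs,_=cv2.findContours(mask.astype(np.uint8),cv2.RETR_EXTERNAL,cv2.CHAIN_APPROX_NONE)
    p=max(cs,key=cv2.contourArea).reshape(-1,2)
    return onplane(f,p,z)[:,:2]
def rect(P):
    (c,s,a)=cv2.minAreaRect(P.astype(np.float32)); return np.round(c,1),np.round(s,1),round(a,1)
E
python3 - <<'E'
from m import *
for n in ['top','scene']:
    f=cam(n)
    m,l,b=blobs(f,(15,90,110),(22,150,255))
    cv2.imwrite('pics/m_%s.png'%n,m)
    print(n)
    for i,s,c in b:
        P=outline(f,l==i,10);print(s.tolist(),c,rect(P))
    m,l,b=blobs(f,(5,150,30),(12,255,130));print('dark')
    cv2.imwrite('pics/d_%s.png'%n,m)
    for i,s,c in b:
        P=outline(f,l==i,12);print(s.tolist(),c,rect(P))
    m,l,b=blobs(f,(18,10,120),(32,60,255));print('white')
    for i,s,c in b:
        P=outline(f,l==i,60);print(s.tolist(),c,rect(P))
E
```

```text
top
[223, 102, 7, 36, 235] [226. 119.] (array([833.4, 228. ]), array([92.8, 14.9]), 1.4)
[400, 159, 23, 59, 670] [410. 186.] (array([ 655.6, -217. ]), array([ 33.9, 147.7]), 76.2)
[336, 163, 11, 32, 273] [341. 178.] (array([679.6, -50.8]), array([78.1, 22. ]), 1.6)
[300, 165, 46, 38, 197] [327. 190.] (array([668.4,  -4. ]), array([ 87.9, 107.5]), 3.2)
[264, 167, 14, 33, 354] [270. 183.] (array([669.1, 118.5]), array([81. , 27.1]), 4.3)
[0, 173, 63, 111, 5712] [ 27. 227.] (array([572.3, 701.6]), array([275.8, 161.1]), 5.3)
[115, 193, 111, 89, 4881] [169. 237.] (array([538.5, 362.6]), array([121.4, 254.4]), 26.6)
[267, 200, 33, 6, 80] [280. 202.] (array([622.9,  88.1]), array([10.7, 76.1]), 4.9)
[261, 226, 22, 63, 715] [272. 254.] (array([490.1, 111.6]), array([149.1,  33.8]), 10.4)
[320, 237, 46, 59, 824] [341. 264.] (array([466.2, -49.6]), array([151.2,  39.7]), 33.2)
dark
[440, 163, 41, 30, 252] [460. 178.] (array([ 679.8, -340.2]), array([111.2,  14.4]), 53.4)
[395, 212, 119, 100, 6172] [457. 260.] (array([ 500.6, -314.8]), array([220.3, 214.2]), 29.2)
white
[0, 0, 594, 84, 23246] 
[... 4236 characters left out ...]
03, 25, 29, 581] [392. 217.] (array([477.1, 228.2]), array([53.2, 80. ]), 68.5)
[0, 251, 43, 229, 8288] [ 18. 372.] (array([ 573.6, -587.6]), array([ 80.4, 508.4]), 89.9)
[305, 283, 75, 63, 3095] [342. 313.] (array([664.5,  45.3]), array([112.6, 127. ]), 3.5)
[280, 368, 55, 52, 1331] [314. 392.] (array([803.3, -66.2]), array([96.5, 95.5]), 72.5)
[632, 402, 8, 14, 63] [637. 409.] (array([1031.9,  495.7]), array([14.2, 26.8]), 56.0)
[546, 406, 20, 18, 172] [556. 414.] (array([987.1, 347. ]), array([27.8, 36.7]), 1.3)
[535, 414, 19, 15, 110] [544. 422.] (array([989.9, 313.3]), array([30.4, 24. ]), 86.6)
[359, 419, 181, 61, 5012] [471. 459.] (array([1022.2,  130.9]), array([319. ,  98.6]), 89.9)
```

View pics/m_top.png

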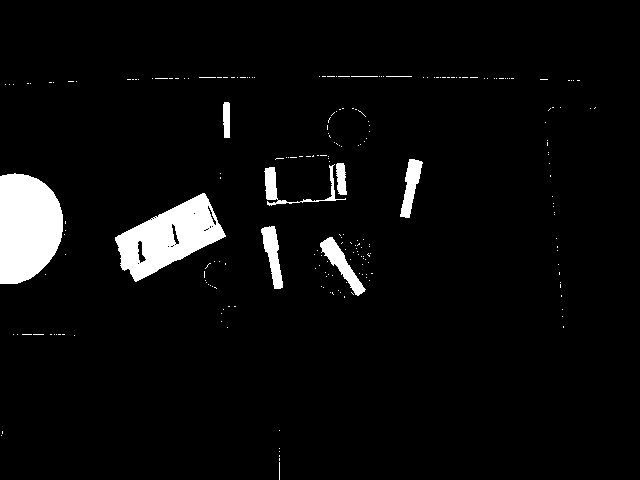

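View pics/d_top.png

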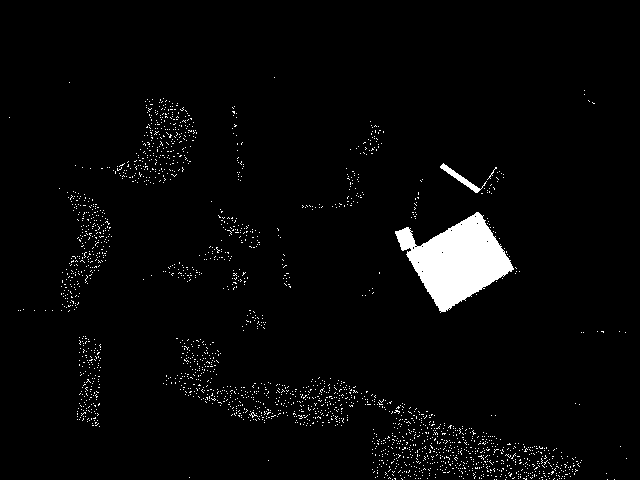

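Run:
```python
from m import *
ft=cam('top');fs=cam('scene')
m,l,b=blobs(fs,(15,90,110),(22,150,255))
for i,s,c in b:
    if abs(c[0]-269)<4 and abs(c[1]-262)<4: 
        P=outline(fs,l==i,6);print('mat scene',rect(P),cv2.minEnclosingCircle(P.astype(np.float32)))
hsv=cv2.cvtColor(ft['color'],cv2.COLOR_RGB2HSV)
mm=(hsv[...,1]<168)&(hsv[...,2]>120); mm[:,:300]=0;mm[:225]=0;mm[305:]=0;mm[:,390:]=0
mm=cv2.morphologyEx(mm.astype(np.uint8),cv2.MORPH_CLOSE,np.ones((5,5)));mm=cv2.morphologyEx(mm,cv2.MORPH_OPEN,np.ones((7,7)))
P=outline(ft,mm,6);print('mat top',rect(P),cv2.minEnclosingCircle(P.astype(np.float32)))
for n,f in [('top',ft),('scene',fs)]:
    m,l,b=blobs(f,(5,150,30),(12,255,130),amin=3000)
    i=b[0][0];k=cv2.morphologyEx((l==i).astype(np.uint8),cv2.MORPH_CLOSE,np.ones((5,5)))
    k=cv2.morphologyEx(k,cv2.MORPH_OPEN,np.ones((25,25)))
    cs,_=cv2.findContours(k,cv2.RETR_EXTERNAL,cv2.CHAIN_APPROX_NONE);c=max(cs,key=cv2.contourArea)
    print(n,'tray quad px',cv2.approxPolyDP(c,8,True).reshape(-1,2).tolist(), rect(onplane(f,c.reshape(-1,2),12)[:,:2]))
    cv2.imwrite('pics/k_%s.png'%n,k*255)
    # mould neck
    c=cloud(f);hs=cv2.cvtColor(f['color'],cv2.COLOR_RGB2HSV)
    q=(c[...,2]>118)&(c[...,2]<145)&(hs[...,1]<70)&(hs[...,2]>200)&(abs(c[...,0]-665)<60)&(abs(c[...,1]-40)<60)
    kk=cv2.morphologyEx(q.astype(np.uint8),cv2.MORPH_OPEN,np.ones((3,3)));
    P=outline(f,kk,132);print('neck',q.sum(),rect(P),np.nanmedian(c[q],0))
```

```text
mat scene (array([471.7, -51.8]), array([161. , 160.2]), 61.7) ((467.69281005859375, -55.719879150390625), 86.74989318847656)
mat top (array([469.9, -55.7]), array([157.2, 158.7]), 88.3) ((470.57659912109375, -56.20418167114258), 80.69046783447266)
top tray quad px [[486, 222], [460, 222], [415, 245], [434, 302], [459, 302], [504, 276]] (array([ 477.1, -329.6]), array([166.7, 213.6]), 27.5)
neck 278 (array([668.2,  41.9]), array([39.4, 38.9]), 89.6) [667.73173755  41.82358831 131.97322673]Traceback (most recent call last):
  File "<stdin>", line 15, in <module>
ValueError: max() iterable argument is empty
```

Run:
```python
from m import *
fs=cam('scene');g=fs['color'][:,:,::-1]
cv2.imwrite('pics/c.png',cv2.resize(g[160:340,270:530],None,fx=3,fy=3,interpolation=cv2.INTER_CUBIC))
cv2.imwrite('pics/d.png',cv2.resize(g[220:400,70:320],None,fx=3,fy=3,interpolation=cv2.INTER_CUBIC))
```

```text
(no output)
```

View pics/c.png

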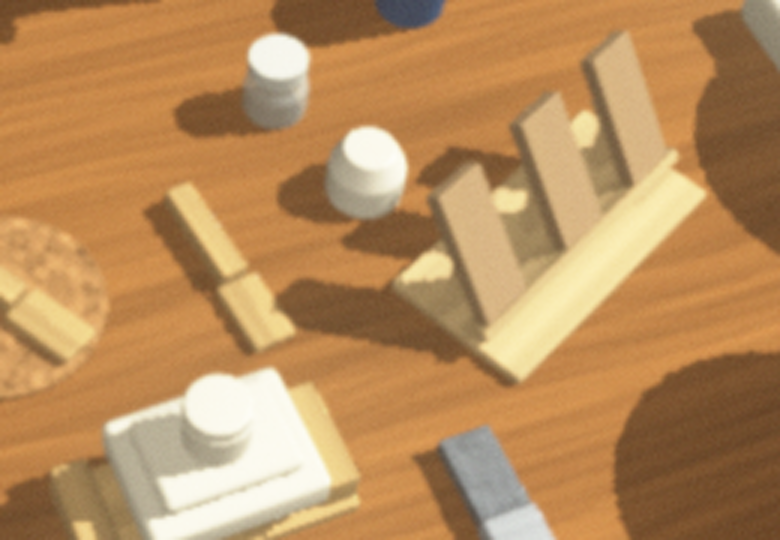

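View pics/d.png

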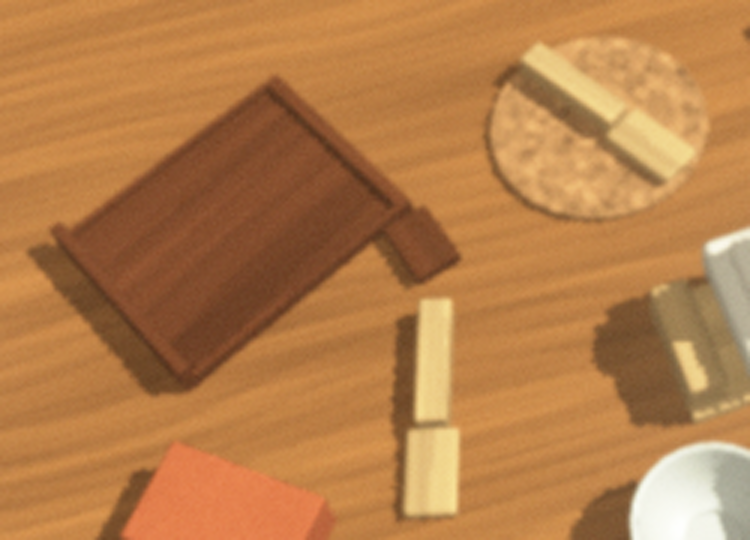

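Run:
```python
from m import *
ft=cam('top');fs=cam('scene')
A=onplane(ft,[(407.1,253.6),(441.1,312.1)],12);B=onplane(ft,[(477.5,213.2),(517.5,271.4)],28)
print('top tray',A.round(1).tolist(),B.round(1).tolist(),(np.r_[A,B].mean(0)).round(1))
A=onplane(fs,[(206.7,288.3),(161.7,245.7)],12);B=onplane(fs,[(132.7,348.),(90,297.3)],28)
print('scene tray',A.round(1).tolist(),B.round(1).tolist(),(np.r_[A,B].mean(0)).round(1))
# stand base: table corners scene
o=np.array([270,160]);
# tile corners in scene: TL,TR (upper front edge), BL,BR
for pts in [[(432,200),(478,165),(487,325),(525,292)],[(514,124),(553,94),(567,249),(603,213)],[(587,65),(624,33),(630,187),(667,152)]]:
    px=np.array(pts)/3+o
    zf=76; h=55*np.cos(np.deg2rad(35))
    T=onplane(fs,px[:2],zf+h);L=onplane(fs,px[2:],zf-h)
    print('tile',T.round(1)[:,:2].tolist(),L.round(1)[:,:2].tolist(),'face c',onplane(fs,[px.mean(0)],zf).round(1), 'len',np.linalg.norm(T-L,axis=1).round(1),'w',np.linalg.norm(T[0]-T[1]).round(1))
hs=cv2.cvtColor(fs['color'],cv2.COLOR_RGB2HSV);c=cloud(fs)
k=cv2.inRange(hs,np.array([8,80,120]),np.array([16,125,255]));k[:, :400]=0;k[:160]=0;k[290:]=0;k[:,520:]=0
k=cv2.morphologyEx(k,cv2.MORPH_OPEN,np.ones((3,3)))
n,l,s,ce=cv2.connectedComponentsWithStats(k)
for i in range(1,n):
    if s[i][4]>150: print(s[i],ce[i].round(1),onplane(fs,[ce[i]],76).round(1),np.nanmedian(c[l==i],0).round(1))
b=onplane(fs,np.array([(395,283),(517,382),(705,195)])/3+o,0);print('stand corners',b.round(1).tolist())
```

```text
top tray [[495.0, -203.1, 12.0], [356.8, -277.6, 12.0]] [[587.9, -373.3, 28.0], [447.5, -461.1, 28.0]] [ 471.8 -328.8   20. ]
scene tray [[503.4, -197.3, 12.0], [362.9, -274.2, 12.0]] [[605.2, -364.1, 28.0], [462.2, -439.5, 28.0]] [ 483.4 -318.8   20. ]
tile [[557.9, 236.5], [539.6, 279.2]] [[612.4, 268.9], [595.0, 307.0]] face c [[575.1 272.8  76. ]] len [110.2 109.4] w 46.4
tile [[513.5, 319.1], [496.4, 358.3]] [[569.9, 353.2], [548.2, 394.2]] face c [[530.9 356.1  76. ]] len [111.6 109.9] w 42.8
tile [[478.5, 395.0], [457.9, 436.6]] [[532.3, 425.5], [510.4, 469.7]] face c [[493.7 431.6  76. ]] len [109.3 109.4] w 46.4
stand corners [[540.2, 232.3, 0.0], [646.6, 282.6, 0.0], [538.1, 497.6, 0.0]]
```

```bash
cat >> h.py <<'E'
def rel(pos,rpy,base=None):
    s=state() if base is None else None
    p0,r0=(s['ee_pos'],s['ee_rot']) if base is None else base
    R0=R.from_euler('xyz',r0,degrees=True)
    sh=R0.inv().apply(np.array(pos,float)-p0)
    rv=(R0.inv()*R.from_euler('xyz',rpy,degrees=True)).as_rotvec()
    print('to',pos,rpy,'shift',sh.round(1).tolist(),'rv',rv.round(3).tolist(),'rows>=',int(np.ceil(max(np.linalg.norm(sh)/50,np.degrees(np.linalg.norm(rv))/8.59))))
E
python3 -c "
from h import *
rel((440,-70,300),(180,0,33))"
```

```text
to (440, -70, 300) (180, 0, 33) shift [-432.4, -467.8, -86.1] rv [0.0, -0.0, 2.165] rows>= 15
```

Emit:
{"name": "servo_tool", "arguments": {
  "plan": [
    [[-10,-12,-10,0,0,0.07,1],[-35,-40,-35,0,0,0.2,1],[-70,-75,-60,0,0,0.34,1],[-105,-112,-80,0,0,0.49,1],[-140,-150,-86,0,0,0.64,1],[-175,-190,-86,0,0,0.79,1],[-210,-228,-86,0,0,0.94,1],[-245,-265,-86,0,0,1.09,1],[-280,-303,-86,0,0,1.24,1],[-315,-340,-86,0,0,1.39,1],[-350,-378,-86,0,0,1.54,1],[-380,-412,-86,0,0,1.69,1],[-405,-440,-86,0,0,1.84,1],[-422,-458,-86,0,0,1.99,1],[-432,-468,-86,0,0,2.1,1],[-432,-468,-86,0,0,2.165,1],[-432,-468,-86,0,0,2.165,1]]
  ]
}}

```text
time_s: 2.25
ee_pos: [439.6, -70.6, 299.9]
ee_rot: [-180.0, 0.0, 32.9]
force: [0.7, 0.4, -0.1]
gripper_width: 91.3
```

Run:
```python
from m import *
f=cam('wrist');save(f,'w1.png');np.savez('w1.npz',c=cloud(f));print(state()['ee_pos'],state()['ee_rot'],state()['time_s'],state()['qpos'])
f=cam('top');save(f,'t1.png')
```

```text
[439.44755811 -70.16673954 299.92408642] [-1.79989469e+02 -4.19826406e-03  3.30398038e+01] 2.3 [-1.05605934e+01  3.69505170e+00  9.60308488e+01  1.06749452e-02
  8.02783221e+01  4.63977994e+01]
```

View pics/w1.png

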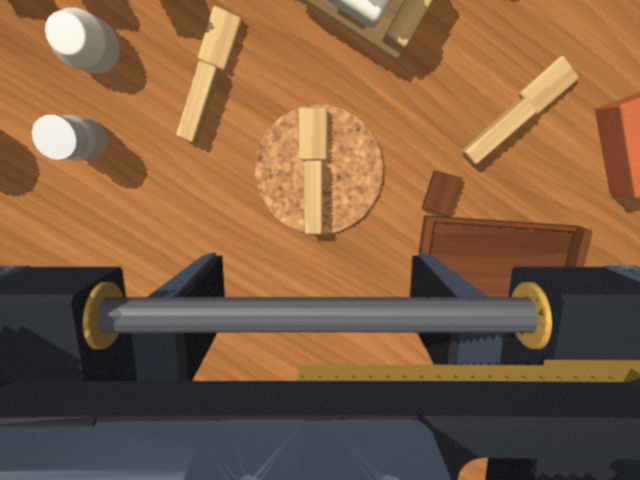

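The wrist view shows the mat at about (319,170) with its paddle at (313,170). The other paddles are at (210,75) and (522,112), and one tray end is near (425,220). I'll measure from this view.

```bash
cat >> m.py <<'E'
def paddles(f,z0,lo=(16,95,120),hi=(22,160,255),show=True):
    "wooden blobs ~150x34: centre, heading (blade = wider end)"
    m,l,b=blobs(f,lo,hi,amin=250); out=[]
    for i,s,c in b:
        k=cv2.morphologyEx((l==i).astype(np.uint8),cv2.MORPH_OPEN,np.ones((3,3)))
        if k.sum()<200: continue
        P=outline(f,k,z0+10); (cc,sz,a)=cv2.minAreaRect(P.astype(np.float32))
        L=max(sz);W=min(sz)
        if not(135<L<168 and 25<W<48): continue
        bx=cv2.boxPoints((cc,sz,a)); e=bx[1]-bx[0],bx[2]-bx[1]
        d=max(e,key=np.linalg.norm);d=d/np.linalg.norm(d);n=np.array([-d[1],d[0]])
        v,u=np.nonzero(k);Q=onplane(f,np.c_[u,v],z0+10)[:,:2]-cc
        x=Q@d;y=Q@n
        wp=np.ptp(y[(x>25)&(x<60)]);wm=np.ptp(y[(x<-25)&(x>-60)])
        if wm>wp: d=-d;n=-n;x=-x;y=-y
        # handle centreline
        hx=(x>-65)&(x<5);bins=np.arange(-65,5,7);mid=[[ (q+3.5),(y[(x>=q)&(x<q+7)].max()+y[(x>=q)&(x<q+7)].min())/2] for q in bins]
        mid=np.array(mid);p=np.polyfit(mid[:,0],mid[:,1],1)
        h=np.degrees(np.arctan2(d[1],d[0]))+np.degrees(np.arctan(p[0]))
        ctr=np.array(cc)+n*np.polyval(p,0)
        out.append((ctr,h))
        if show: print('paddle ctr',ctr.round(1),'heading',round(h,1),'LxW',round(L),round(W),'w',round(wp),round(wm),'px',c)
    return out
E
python3 - <<'E'
from m import *
for n in ['wrist','top','scene']:
    f=cam(n);print(n);paddles(f,0);
    print('z6');paddles(f,6)
f=cam('wrist')
hsv=cv2.cvtColor(f['color'],cv2.COLOR_RGB2HSV)
mm=((hsv[...,1]<165)&(hsv[...,2]>110)).astype(np.uint8);mm[:95]=0;mm[245:]=0;mm[:,:245]=0;mm[:,395:]=0
mm=cv2.morphologyEx(mm,cv2.MORPH_CLOSE,np.ones((5,5)));mm=cv2.morphologyEx(mm,cv2.MORPH_OPEN,np.ones((9,9)))
P=outline(f,mm,6);print('mat',rect(P),cv2.minEnclosingCircle(P.astype(np.float32)))
# tray inner corner/edges: near-end corner top z12 px (425,217); far
print(onplane(f,[(425,216),(581,228)],12).round(1))
print(onplane(f,[(590,230)],28).round(1))
E
```

```text
wrist
paddle ctr [488.3 118.5] heading 9.8 LxW 150 34 w 34 22 px [209.  67.]
paddle ctr [ 652.6 -212.7] heading -13.9 LxW 149 35 w 35 26 px [524. 109.]
paddle ctr [464.4 -47.2] heading 31.5 LxW 153 34 w 34 28 px [313. 164.]
z6
paddle ctr [488.4 116.6] heading 9.9 LxW 148 34 w 33 21 px [209.  67.]
paddle ctr [ 650.5 -210.3] heading -13.8 LxW 147 34 w 34 26 px [524. 109.]
paddle ctr [464.9 -47.2] heading 30.4 LxW 151 33 w 33 28 px [313. 164.]
top
paddle ctr [490.1 112.2] heading 10.4 LxW 149 34 w 34 22 px [272. 254.]
z6
paddle ctr [489.2 111.8] heading 10.4 LxW 149 34 w 34 22 px [272. 254.]
scene
paddle ctr [489.6 116.3] heading 10.3 LxW 163 40 w 40 31 px [347. 250.]
paddle ctr [ 655.3 -213. ] heading -12.9 LxW 157 37 w 37 27 px [214. 359.]
z6
paddle ctr [493.6 114.7] heading 10.3 LxW 162 40 w 40 31 px [347. 250.]
paddle ctr [ 658.2 -212.8] heading -13.2 LxW 156 36 w 36 27 px [214. 359.]
mat (array([468.6, -52.7]), array([182.1, 193.8]), 33.0) ((464.83056640625, -55.18332290649414), 129.95704650878906)
[[ 496.6 -192.9   12. ]
 [ 591.  -366.6   12. ]]
[[ 591.7 -365.6   28. ]]
```

```bash
python3 -c "
from h import *
rel((462,-50,60),(180,0,32.3));rel((462,-50,9),(180,0,32.3))"
```

```text
to (462, -50, 60) (180, 0, 32.3) shift [29.6, -4.2, 240.1] rv [0.0, -0.0, 0.013] rows>= 5
to (462, -50, 9) (180, 0, 32.3) shift [29.6, -4.2, 291.1] rv [0.0, -0.0, 0.013] rows>= 6
```

Emit:
{"name": "servo_tool", "arguments": {
  "plan": [
    [[8,-1,20,0,0,0.013,0.7],[16,-2,60,0,0,0.013,0.7],[24,-3,100,0,0,0.013,0.7],[29.6,-4.2,140,0,0,0.013,0.7],[29.6,-4.2,180,0,0,0.013,0.6],[29.6,-4.2,220,0,0,0.013,0.6],[29.6,-4.2,250,0,0,0.013,0.6],[29.6,-4.2,270,0,0,0.013,0.6],[29.6,-4.2,282,0,0,0.013,0.6],[29.6,-4.2,289,0,0,0.013,0.6],[29.6,-4.2,291,0,0,0.013,0.6],[29.6,-4.2,291,0,0,0.013,0.6],[29.6,-4.2,291,0,0,0.013,0.1],[29.6,-4.2,291,0,0,0.013,0.1],[29.6,-4.2,291,0,0,0.013,0.1],[29.6,-4.2,291,0,0,0.013,0.1],[29.6,-4.2,291,0,0,0.013,0.1],[29.6,-4.2,291,0,0,0.013,0.1]]
  ],
  "squeeze": 20
}}

```text
time_s: 4.35
ee_pos: [462.2, -50.4, 9.2]
ee_rot: [180.0, -0.0, 32.2]
force: [-0.9, 0.1, 3.0]
gripper_width: 21.9
```

```bash
python3 -c "
from h import *
rel((437,-342,160),(180,0,-60.3))"
```

```text
to (437, -342, 160) (180, 0, -60.3) shift [-176.8, 233.2, -150.8] rv [-0.0, -0.0, 1.615] rows>= 11
```

Emit:
{"name": "servo_tool", "arguments": {
  "plan": [
    [[0,0,-8,0,0,0,0.1],[0,0,-28,0,0,0,0.1],[-5,6,-58,0,0,0.05,0.1],[-15,20,-90,0,0,0.18,0.1],[-32,42,-120,0,0,0.32,0.1],[-55,70,-140,0,0,0.46,0.1],[-78,100,-151,0,0,0.6,0.1],[-100,130,-151,0,0,0.74,0.1],[-122,160,-151,0,0,0.88,0.1],[-142,188,-151,0,0,1.02,0.1],[-160,211,-151,0,0,1.16,0.1],[-171,226,-151,0,0,1.3,0.1],[-177,233,-151,0,0,1.44,0.1],[-177,233,-151,0,0,1.55,0.1],[-177,233,-151,0,0,1.615,0.1],[-177,233,-151,0,0,1.615,0.1]]
  ]
}}

```text
time_s: 5.95
ee_pos: [436.4, -341.9, 160.1]
ee_rot: [-180.0, 0.0, -60.3]
force: [-0.2, -0.2, -1.2]
gripper_width: 21.7
```

Run:
```python
from m import *
f=cam('wrist');save(f,'w2.png');print(state()['ee_pos'],state()['ee_rot'],state()['time_s'],state()['qpos'])
```

```text
[ 436.48501396 -341.78074974  160.07417375] [-1.79999785e+02  1.43699239e-02 -6.02126256e+01] 6.0 [-3.92538653e+01  1.87567346e+01  9.71620750e+01  5.93714941e-03
  6.40945329e+01  1.10956166e+02]
```

View pics/w2.png

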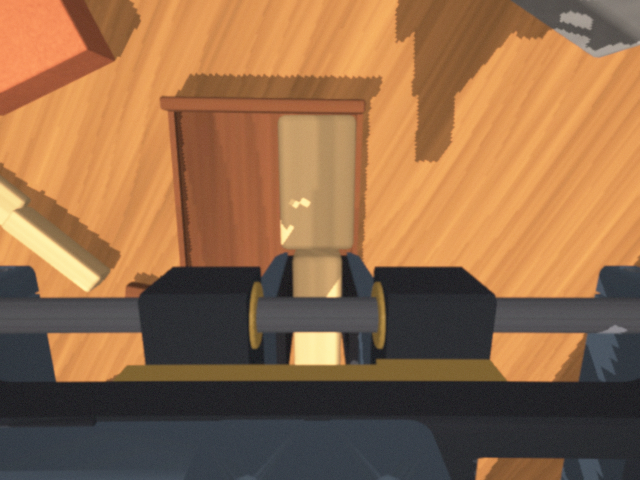

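Run:
```python
from m import *
f=cam('wrist')
B=onplane(f,[(162,97),(364,101)],28);print('board outer',B.round(1).tolist())
d=B[0]-B[1];print(np.degrees(np.arctan2(d[1],d[0]))-90,np.linalg.norm(d))
S=onplane(f,[(171,130),(181,260),(361,130),(360,250)],12);print(S.round(1).tolist())
for a,b in [(1,0),(3,2)]:
    d=S[a-0]-S[b];d=-d;print(np.degrees(np.arctan2(d[1],d[0])))
def intray(p,c=(478.5,-323.4),y=-60.3):
    y=np.radians(y);d=np.array([np.cos(y),np.sin(y)]);n=np.array([-d[1],d[0]]);q=np.array(p)[...,:2]-c;return np.c_[q@d,q@n].round(1).tolist()
print(intray(B),intray(S))
```

```text
board outer [[590.0, -371.0, 28.0], [453.9, -445.7, 28.0]]
-61.2431571748029 155.20381493959096
[[579.6, -349.7, 12.0], [525.5, -251.2, 12.0], [443.5, -427.7, 12.0], [390.4, -339.1, 12.0]]
-61.209324199363536
-59.08511371778748
[[96.6, 73.3], [94.0, -81.9]] [[72.9, 74.8], [-39.4, 76.6], [73.2, -82.1], [-30.0, -84.3]]
```

Emit:
{"name": "servo_tool", "arguments": {
  "plan": [
    [[-1,1,15,0,0,0,0.1],[-1,1,50,0,0,0,0.1],[-1,1,85,0,0,0,0.1],[-1,1,115,0,0,0,0.1],[-1,1,132,0,0,0,0.1],[-1,1,143,0,0,0,0.1],[-1,1,149,0,0,0,0.1],[-1,1,150,0,0,0,0.1],[-1,1,150,0,0,0,0.1],[-1,1,150,0,0,0,0.36],[-1,1,150,0,0,0,0.36],[-1,1,150,0,0,0,0.36],[-1,1,140,0,0,0,0.36],[-1,1,115,0,0,0,0.36],[-1,1,80,0,0,0,0.36],[-1,1,40,0,0,0,0.5],[-1,1,0,0,0,0,1],[-1,1,-20,0,0,0,1]]
  ]
}}

```text
time_s: 7.85
ee_pos: [436.5, -342.5, 184.7]
ee_rot: [-179.9, -0.4, -60.3]
force: [-0.1, -0.5, -0.4]
gripper_width: 53.8
```

Run:
```python
from m import *
f=cam('wrist');save(f,'w3.png');print(state()['ee_pos'],state()['ee_rot'],state()['time_s'])
c=cloud(f);print(c[130,350],c[200,330],c[200,230]); paddles(f,6)
```

```text
[ 437.55740277 -343.32836875  186.89669845] [-179.76413127   -0.60325729  -60.28493512] 7.9
[ 450.56638072 -427.0312203     6.56630392] [ 434.27223465 -362.89886762    6.2198215 ] [ 516.99472308 -315.42614139    4.33476754]
```

View pics/w3.png

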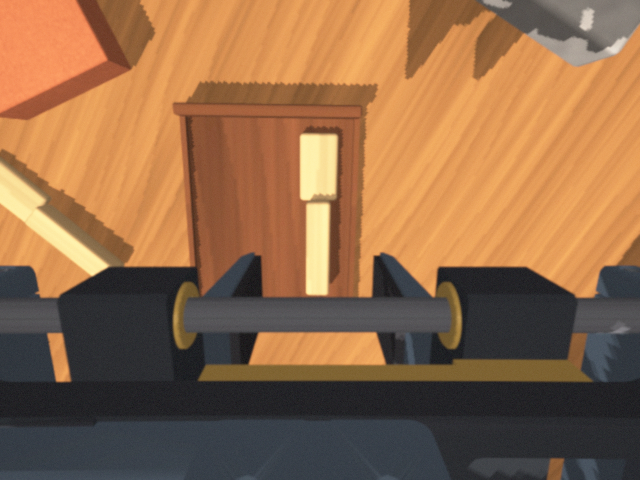

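```bash
python3 -c "
from h import *
rel((580,42,240),(180,0,3.5))"
```

```text
to (580, 42, 240) (180, 0, 3.5) shift [-263.5, -314.9, -54.6] rv [0.002, -0.012, -1.113] rows>= 9
```

Emit:
{"name": "servo_tool", "arguments": {
  "plan": [
    [[-6,-8,-5,0,0,-0.03,1],[-25,-30,-15,0,0,-0.12,1],[-50,-60,-30,0,0,-0.24,1],[-80,-95,-45,0,0,-0.37,1],[-110,-131,-60,0,0,-0.5,1],[-140,-167,-60,0,0,-0.63,1],[-170,-203,-60,0,0,-0.76,1],[-200,-239,-60,0,0,-0.89,1],[-228,-272,-60,0,0,-1.0,1],[-248,-297,-60,0,0,-1.08,1],[-260,-310,-60,0,0,-1.11,1],[-263,-315,-60,0,0,-1.113,1],[-263,-315,-60,0,0,-1.113,1],[-263,-315,-60,0,0,-1.113,1]]
  ]
}}

```text
time_s: 9.3
ee_pos: [578.0, 41.8, 239.7]
ee_rot: [180.0, 0.1, 3.4]
force: [0.3, -0.5, 0.7]
gripper_width: 91.3
```

Run:
```python
from m import *
f=cam('wrist');save(f,'w4.png');print(state()['ee_pos'],state()['ee_rot'],state()['time_s'])
c=cloud(f);hs=cv2.cvtColor(f['color'],cv2.COLOR_RGB2HSV)
for n in ['wrist','top']:
    f=cam(n);c=cloud(f);hs=cv2.cvtColor(f['color'],cv2.COLOR_RGB2HSV)
    q=(c[...,2]>116)&(c[...,2]<150)&(hs[...,1]<80)&(hs[...,2]>180)&(abs(c[...,0]-665)<50)&(abs(c[...,1]-40)<50)
    k=cv2.morphologyEx(q.astype(np.uint8),cv2.MORPH_OPEN,np.ones((3,3)))
    P=outline(f,k,132);print(n,rect(P),cv2.minEnclosingCircle(P.astype(np.float32)))
```

```text
[578.06198745  41.6671251  239.88123713] [1.79972431e+02 3.23921938e-02 3.36756335e+00] 9.35
wrist (array([667. ,  46.1]), array([42.3, 43.8]), 18.8) ((666.4635009765625, 45.962257385253906), 22.224313735961914)Traceback (most recent call last):
  File "<stdin>", line 8, in <module>
  File "m.py", line 9, in outline
    p=max(cs,key=cv2.contourArea).reshape(-1,2)
      ~~~^^^^^^^^^^^^^^^^^^^^^^^^
ValueError: max() iterable argument is empty
```

View pics/w4.png

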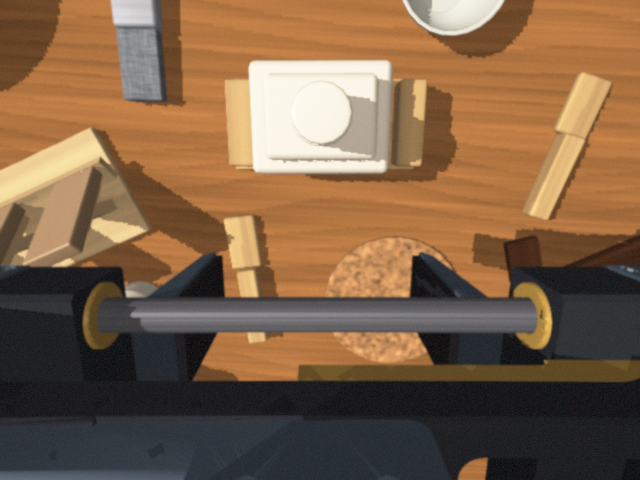

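```bash
python3 -c "
from h import *
rel((667.5,44.5,200),(180,0,3.4));rel((667.5,44.5,94),(180,0,3.4))"
```

```text
to (667.5, 44.5, 200) (180, 0, 3.4) shift [89.3, 2.5, 40.1] rv [0.0, 0.0, -0.001] rows>= 2
to (667.5, 44.5, 94) (180, 0, 3.4) shift [89.3, 2.5, 146.1] rv [0.0, 0.0, -0.001] rows>= 4
```

Emit:
{"name": "servo_tool", "arguments": {
  "plan": [
    [[10,0,5,0,0,0,1],[32,1,15,0,0,0,1],[58,2,25,0,0,0,1],[78,2.5,34,0,0,0,1],[88,2.5,48,0,0,0,1],[89.3,2.5,72,0,0,0,1],[89.3,2.5,100,0,0,0,1],[89.3,2.5,122,0,0,0,1],[89.3,2.5,136,0,0,0,1],[89.3,2.5,144,0,0,0,1],[89.3,2.5,146,0,0,0,1],[89.3,2.5,146,0,0,0,0.75],[89.3,2.5,146,0,0,0,0.55],[89.3,2.5,146,0,0,0,0.4],[89.3,2.5,146,0,0,0,0.3],[89.3,2.5,146,0,0,0,0.3],[89.3,2.5,146,0,0,0,0.3],[89.3,2.5,146,0,0,0,0.3]]
  ],
  "squeeze": 45
}}

```text
time_s: 11.25
ee_pos: [668.1, 45.3, 94.2]
ee_rot: [179.9, -0.0, 3.5]
force: [-0.1, -2.6, 1.9]
gripper_width: 43.3
```

```bash
python3 -c "
from h import *
print(state()['ee_pos'])
rel((470,-54,130),(180,0,3.4));rel((470,-54,58.5),(180,0,3.4))"
```

```text
[668.05090148  45.28627765  94.2192679 ]
to (470, -54, 130) (180, 0, 3.4) shift [-203.7, 87.1, -35.8] rv [0.001, -0.001, 0.002] rows>= 5
to (470, -54, 58.5) (180, 0, 3.4) shift [-203.8, 87.0, 35.7] rv [0.001, -0.001, 0.002] rows>= 5
```

Emit:
{"name": "servo_tool", "arguments": {
  "plan": [
    [[0,0,-4,0,0,0,0.3],[0,0,-14,0,0,0,0.3],[0,0,-28,0,0,0,0.3],[-4,2,-42,0,0,0,0.3],[-16,7,-50,0,0,0,0.3],[-38,16,-54,0,0,0,0.3],[-64,27,-54,0,0,0,0.3],[-92,39,-54,0,0,0,0.3],[-120,51,-54,0,0,0,0.3],[-148,63,-54,0,0,0,0.3],[-172,74,-50,0,0,0,0.3],[-190,81,-40,0,0,0,0.3],[-200,85,-28,0,0,0,0.3],[-204,87,-14,0,0,0,0.3],[-204,87,2,0,0,0,0.3],[-204,87,16,0,0,0,0.3],[-204,87,26,0,0,0,0.3],[-204,87,32,0,0,0,0.3],[-204,87,34,0,0,0,0.3],[-204,87,34,0,0,0,0.3]]
  ]
}}

```text
time_s: 13.25
ee_pos: [469.6, -53.3, 60.2]
ee_rot: [180.0, -0.0, 3.5]
force: [0.0, 0.7, -4.5]
gripper_width: 43.8
```

Emit:
{"name": "servo_tool", "arguments": {
  "plan": [
    [[0,0,1,0,0,0,0.3],[0,0,1.5,0,0,0,0.3],[0,0,1.5,0,0,0,0.3]]
  ]
}}

```text
time_s: 13.55
ee_pos: [469.6, -53.2, 58.6]
ee_rot: [-180.0, -0.0, 3.5]
force: [-0.6, 0.3, -3.7]
gripper_width: 43.3
```

Emit:
{"name": "servo_tool", "arguments": {
  "plan": [
    [[0,0,0.7,0,0,0,0.3],[0,0,0.7,0,0,0,0.3],[0,0,0.7,0,0,0,0.6],[0,0,0.7,0,0,0,1],[0,0,0.7,0,0,0,1],[0,0,0.7,0,0,0,1],[0,0,0.7,0,0,0,1],[0,0,-8,0,0,0,1],[0,0,-25,0,0,0,1],[0,0,-55,0,0,0,1],[-20,0,-90,0,0,0,1],[-50,0,-125,0,0,0,1],[-80,0,-145,0,0,0,1],[-95,0,-150,0,0,0,1],[-100,0,-150,0,0,0,1],[-100,0,-150,0,0,0,1]]
  ]
}}

```text
time_s: 15.15
ee_pos: [369.3, -59.3, 207.8]
ee_rot: [-180.0, 0.0, 3.5]
force: [1.2, 1.3, -0.2]
gripper_width: 91.2
```

Run:
```python
from m import *
f=cam('wrist');save(f,'w5.png');print(state()['ee_pos'],state()['time_s'])
c=cloud(f);hs=cv2.cvtColor(f['color'],cv2.COLOR_RGB2HSV)
q=(c[...,2]>82)&(c[...,2]<112)&(hs[...,1]<80)&(hs[...,2]>180)&(abs(c[...,0]-470)<50)&(abs(c[...,1]+53)<50)
k=cv2.morphologyEx(q.astype(np.uint8),cv2.MORPH_OPEN,np.ones((3,3)))
P=outline(f,k,96);print(rect(P))
f=cam('top');save(f,'t2.png')
f=cam('scene');save(f,'s2.png')
```

```text
[369.82574728 -59.28283666 207.58648409] 15.2
(array([468.3, -51.1]), array([41.8, 44.4]), 36.1)
```

View pics/w5.png

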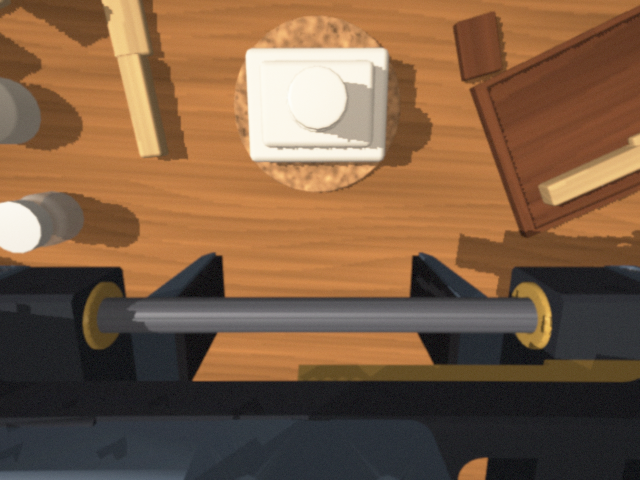

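View pics/s2.png

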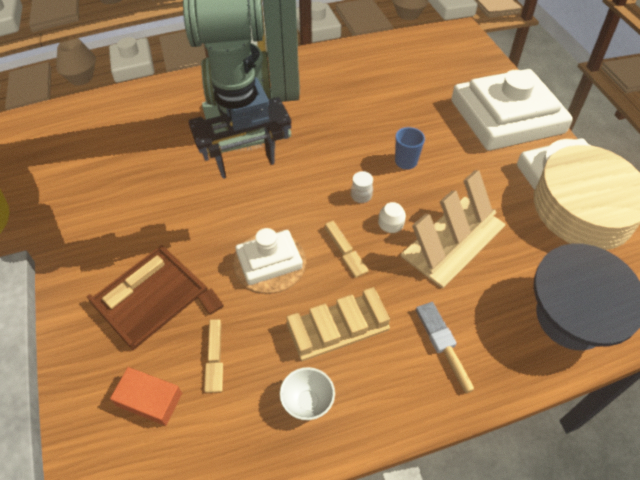

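```bash
python3 -c "
from h import *
rel((560,42,250),(180,0,3.5))"
```

```text
to (560, 42, 250) (180, 0, 3.5) shift [195.6, -89.6, -42.8] rv [-0.001, 0.002, -0.0] rows>= 5
```

Emit:
{"name": "servo_tool", "arguments": {
  "plan": [
    [[10,-5,-10,0,0,0,0.8],[35,-16,-30,0,0,0,0.8],[70,-32,-43,0,0,0,0.8],[105,-48,-43,0,0,0,0.8],[140,-64,-43,0,0,0,0.8],[172,-79,-43,0,0,0,0.8],[190,-87,-43,0,0,0,0.8],[196,-90,-43,0,0,0,0.8],[196,-90,-43,0,0,0,0.8],[196,-90,-43,0,0,0,0.8]]
  ]
}}

```text
time_s: 16.3
ee_pos: [559.1, 42.1, 250.9]
ee_rot: [180.0, 0.1, 3.5]
force: [0.2, -0.6, 0.6]
gripper_width: 72.6
```

Run:
```python
from m import *
f=cam('wrist');save(f,'w6.png');print(state()['ee_pos'],state()['time_s'])
np.savez('w6.npz',c=cloud(f))
```

```text
[558.99922473  41.92165331 251.22888678] 16.35
```

View pics/w6.png

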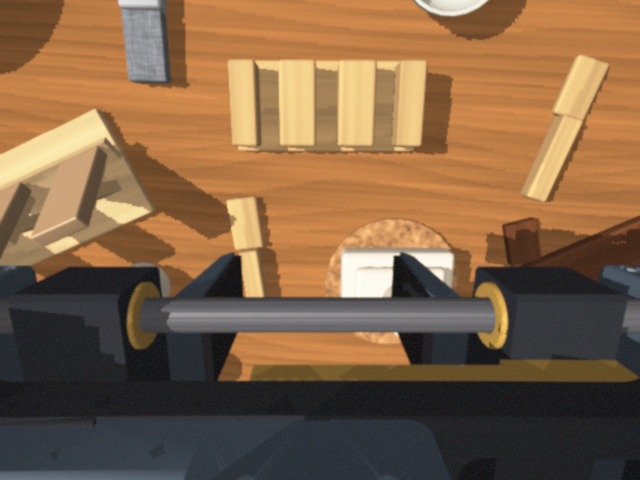

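The rack shows four block tops between x=228 and 427 at rows 60–150, with three empty slots at about (268,105), (327,105) and (386,105).

Run:
```python
from m import *
f=cam('wrist');hs=cv2.cvtColor(f['color'],cv2.COLOR_RGB2HSV)
for v in (75,100,130): 
    r=hs[v,222:432]; print(v,[(222+i,*r[i]) for i in range(0,210,6)])
```

```text
75 [(222, np.uint8(14), np.uint8(163), np.uint8(204)), (228, np.uint8(15), np.uint8(140), np.uint8(212)), (234, np.uint8(19), np.uint8(111), np.uint8(238)), (240, np.uint8(20), np.uint8(108), np.uint8(243)), (246, np.uint8(20), np.uint8(110), np.uint8(244)), (252, np.uint8(17), np.uint8(116), np.uint8(224)), (258, np.uint8(17), np.uint8(124), np.uint8(111)), (264, np.uint8(17), np.uint8(123), np.uint8(156)), (270, np.uint8(17), np.uint8(120), np.uint8(153)), (276, np.uint8(17), np.uint8(116), np.uint8(158)), (282, np.uint8(21), np.uint8(105), np.uint8(246)), (288, np.uint8(20), np.uint8(106), np.uint8(246)), (294, np.uint8(21), np.uint8(107), np.uint8(245)), (300, np.uint8(20), np.uint8(108), np.uint8(243)), (306, np.uint8(20), np.uint8(108), np.uint8(245)), (312, np.uint8(19), np.uint8(112), np.uint8(236)), (318, np.uint8(17), np.uint8(124), np.uint8(150)), (324, np.uint8(16), np.uint8(116), np.uint8(156)), (330, np.uint8(16), np.uint8(119), np.uint8(157)), (336, np.uint8(16), np.uint8(120), np.uint8(160)), (342, np.uint8(22), np.uint8(105), np.uint8(247)), (348, np.uint8(20), np.ui
[... 3568 characters left out ...]
8(20), np.uint8(109), np.uint8(244)), (354, np.uint8(20), np.uint8(112), np.uint8(242)), (360, np.uint8(19), np.uint8(112), np.uint8(241)), (366, np.uint8(20), np.uint8(111), np.uint8(242)), (372, np.uint8(16), np.uint8(120), np.uint8(209)), (378, np.uint8(17), np.uint8(116), np.uint8(165)), (384, np.uint8(16), np.uint8(115), np.uint8(168)), (390, np.uint8(17), np.uint8(119), np.uint8(157)), (396, np.uint8(17), np.uint8(121), np.uint8(200)), (402, np.uint8(18), np.uint8(113), np.uint8(234)), (408, np.uint8(19), np.uint8(114), np.uint8(240)), (414, np.uint8(20), np.uint8(107), np.uint8(244)), (420, np.uint8(17), np.uint8(118), np.uint8(224)), (426, np.uint8(14), np.uint8(164), np.uint8(120))]
```

Run:
```python
from m import *
for n,lo,reg in [('wrist',(17,95,224),(40,160,215,440)),('top',(16,80,195),(150,215,255,355)),('scene',(16,60,190),(280,365,280,400))]:
    f=cam(n);hs=cv2.cvtColor(f['color'],cv2.COLOR_RGB2HSV)
    if n!='wrist':
        print(n,[tuple(map(int,hs[183,u])) for u in range(262,352,4)] if n=='top' else [tuple(map(int,hs[320,u])) for u in range(285,400,5)])
    m=cv2.inRange(hs,np.array(lo),np.array((24,125,255)));z=np.zeros_like(m);a,b,c,d=reg;z[a:b,c:d]=m[a:b,c:d]
    z=cv2.morphologyEx(z,cv2.MORPH_OPEN,np.ones((3,3)))
    k,l,s,ce=cv2.connectedComponentsWithStats(z,connectivity=4)
    for i in range(1,k):
        if s[i][4]>80:
            P=outline(f,l==i,42);print(n,s[i].tolist(),rect(P))
```

```text
wrist [228, 61, 27, 84, 1926] (array([659.9, 122.3]), array([75.8, 22.6]), 3.5)
wrist [257, 61, 56, 84, 2985] (array([662.5,  80. ]), array([75.8, 52. ]), 3.4)
wrist [316, 61, 58, 84, 3075] (array([665.8,  23. ]), array([75.9, 54.7]), 3.4)
wrist [397, 61, 28, 84, 1986] (array([669.5, -40.5]), array([75.8, 23.3]), 3.3)
wrist [377, 62, 21, 8, 140] (array([702.1, -14.7]), array([ 6.1, 19. ]), 3.3)
top [(45, 49, 105), (46, 52, 133), (44, 52, 123), (41, 60, 94), (103, 52, 89), (128, 85, 12), (66, 30, 43), (47, 49, 110), (46, 57, 67), (55, 49, 57), (40, 48, 48), (46, 66, 50), (50, 50, 46), (48, 54, 47), (42, 44, 58), (84, 71, 18), (30, 12, 21), (75, 38, 27), (38, 34, 30), (44, 63, 101), (42, 55, 140), (42, 49, 78), (47, 52, 133)]
scene [(15, 157, 198), (21, 105, 238), (21, 101, 240), (20, 114, 229), (18, 117, 165), (18, 123, 159), (19, 114, 226), (22, 103, 242), (22, 104, 241), (21, 103, 240), (17, 127, 156), (18, 123, 151), (18, 122, 152), (22, 100, 243), (21, 104, 241), (23, 103, 243), (19, 120, 208), (18, 124, 167), (18, 128, 129), (21, 104, 240), (19, 115, 227), (15, 152, 200), (15, 156, 209)]
scene [365, 288, 24, 35, 399] (array([663.5, 120.8]), array([79.2, 22.7]), 3.0)
scene [338, 295, 30, 38, 635] (array([666.4,  68.8]), array([80. , 35.6]), 4.0)
scene [311, 305, 30, 37, 658] (array([669.8,  11.2]), array([80.2, 35.9]), 3.1)
scene [288, 314, 24, 36, 471] (array([672.4, -42.2]), array([79.4, 25.3]), 4.1)
scene [301, 325, 88, 35, 460] (array([719.7,  35.5]), array([ 12.7, 182. ]), 3.6)
```

```bash
python3 -c "
from h import *
rel((430,305,280),(180,0,26.8))"
```

```text
to (430, 305, 280) (180, 0, 26.8) shift [-113.2, -270.3, -28.2] rv [0.0, -0.001, -0.408] rows>= 6
```

Emit:
{"name": "servo_tool", "arguments": {
  "plan": [
    [[-5,-12,-5,0,0,-0.03,0.8],[-17,-40,-12,0,0,-0.09,0.8],[-33,-78,-20,0,0,-0.15,0.8],[-49,-117,-28,0,0,-0.21,0.8],[-65,-156,-28,0,0,-0.27,0.8],[-81,-195,-28,0,0,-0.33,0.8],[-97,-232,-28,0,0,-0.38,0.8],[-109,-260,-28,0,0,-0.408,0.8],[-113,-270,-28,0,0,-0.408,0.8],[-113,-270,-28,0,0,-0.408,0.8],[-113,-270,-28,0,0,-0.408,0.8]]
  ]
}}

```text
time_s: 17.65
ee_pos: [430.8, 304.4, 279.7]
ee_rot: [180.0, -0.0, 26.9]
force: [-0.6, -0.7, 0.2]
gripper_width: 72.8
```

Run:
```python
from m import *
f=cam('wrist');save(f,'w7.png');print(state()['ee_pos'],state()['time_s'])
```

```text
[431.01742522 304.10174604 279.60994416] 17.7
```

View pics/w7.png

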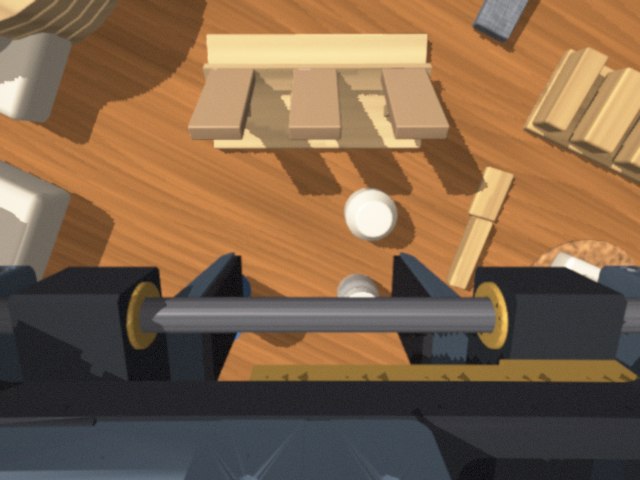

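Run:
```python
from m import *
f=cam('wrist');g=f['color'][:,:,::-1]
cv2.imwrite('pics/w7c.png',cv2.resize(g[20:160,180:460],None,fx=2.8,fy=2.8,interpolation=cv2.INTER_CUBIC))
```

```text
(no output)
```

View pics/w7c.png

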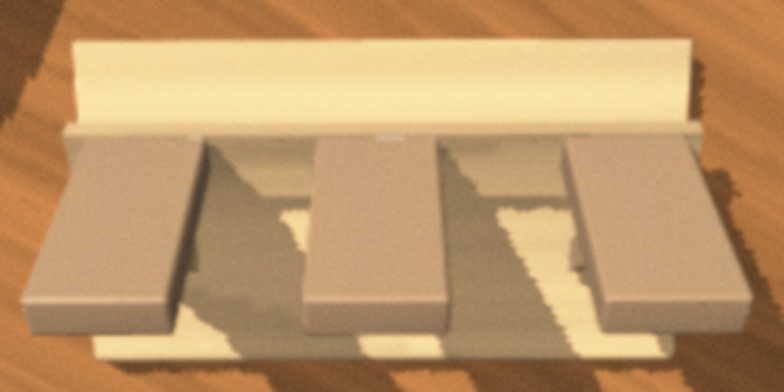

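Run:
```python
from m import *
f=cam('wrist');o=np.array([180,20]);c35,s35=np.cos(np.radians(35)),np.sin(np.radians(35))
z=76+55*c35
U=np.array([(22,301),(176,302),(303,301),(447,300),(604,302),(750,297)])/2.8+o
Lw=np.array([(85,137),(206,137),(315,137),(436,137),(565,137),(687,137)])/2.8+o
A=onplane(f,U,z);B=onplane(f,Lw,76-55*c35)
mid=lambda Q:(Q[::2]+Q[1::2])/2
a=mid(A);b=mid(B)
print('upper',a.round(1).tolist(),'lower',b.round(1).tolist(),'widths',np.linalg.norm(A[::2]-A[1::2],axis=1))
d=a[0]-a[2];print('row heading',np.degrees(np.arctan2(d[1],d[0])),np.linalg.norm(d), 'slope headings',[round(np.degrees(np.arctan2(*(q[1::-1]))),1) for q in b-a])
h=np.radians(26.8);xd=np.array([np.cos(h),np.sin(h),0])
# tile centre from upper front edge: go down slope 55, minus normal 7
ax=xd*s35+np.array([0,0,-c35]);nn=xd*c35+np.array([0,0,s35])
print('centres',(a+55*ax-7*nn).round(1).tolist());print('from lower',(b-55*ax-7*nn).round(1).tolist())
F=np.array([[575.1,272.8,76],[530.9,356.1,76],[493.7,431.6,76]]);print('scene',(F-7*nn).round(1).tolist())
```

```text
upper [[464.5, 419.2, 121.1], [502.6, 344.4, 121.1], [544.1, 262.4, 121.1]] lower [[519.5, 449.6, 30.9], [558.2, 372.8, 30.9], [600.2, 289.2, 30.9]] widths [46.77991855 43.87821157 44.24934092]
row heading 116.91022151831166 175.89606132439135 slope headings [np.float64(28.9), np.float64(27.1), np.float64(25.5)]
centres [[487.5, 430.9, 72.0], [525.6, 356.0, 72.0], [567.1, 274.0, 72.0]]
from lower [[486.2, 432.8, 72.0], [525.0, 356.0, 72.0], [566.9, 272.4, 72.0]]
scene [[570.0, 270.2, 72.0], [525.8, 353.5, 72.0], [488.6, 429.0, 72.0]]
```

```bash
cat >> h.py <<'E'
YS=26.9
AX=np.array([np.sin(np.radians(35))*np.cos(np.radians(YS)),np.sin(np.radians(35))*np.sin(np.radians(YS)),-np.cos(np.radians(35))])
TL={'L':(486.8,432.1,72),'M':(526.6,353.6,72),'R':(566.4,275.1,72)}
E
python3 -c "
from h import *
c=np.array(TL['R'])
rel((c-120*AX).round(1),(180,-35,YS));rel((c-1*AX).round(1),(180,-35,YS))"
```

```text
to [505.  244.  170.3] (180, -35, 26.9) shift [38.9, 86.7, 109.3] rv [0.001, 0.611, -0.002] rows>= 5
to [565.9 274.8  72.8] (180, -35, 26.9) shift [107.2, 86.6, 206.8] rv [0.001, 0.611, -0.002] rows>= 5
```

Emit:
{"name": "servo_tool", "arguments": {
  "plan": [
    [[4,8,5,0,0.05,0,0.75],[10,22,20,0,0.15,0,0.75],[16,36,40,0,0.26,0,0.75],[22,50,60,0,0.37,0,0.75],[28,64,80,0,0.48,0,0.75],[34,76,97,0,0.57,0,0.75],[38,84,107,0,0.611,0,0.75],[39,87,109,0,0.611,0,0.75],[39,87,109,0,0.611,0,0.75],[39,87,109,0,0.611,0,0.75]]
  ]
}}

```text
time_s: 18.8
ee_pos: [506.2, 245.4, 172.0]
ee_rot: [180.0, -35.1, 26.8]
force: [0.0, 0.4, 0.5]
gripper_width: 68.7
```

Run:
```python
from m import *
f=cam('wrist');save(f,'w8.png');s=state();print(s['ee_pos'],s['ee_rot'],s['qpos'],s['time_s'])
c=np.array(TL['R']);rel((c-1*AX).round(1),(180,-35,YS))
```

```text
[506.02553852 245.62611284 171.97378591] [179.99571064 -35.14288068  26.85807692] [ 23.60619282   5.94942195 123.13442286   6.81953829  15.92352601
  80.77974275] 18.85
to [565.9 274.8  72.8] (180, -35, 26.9) shift [-2.6, 1.0, 119.4] rv [0.0, -0.002, -0.001] rows>= 3
```

View pics/w8.png

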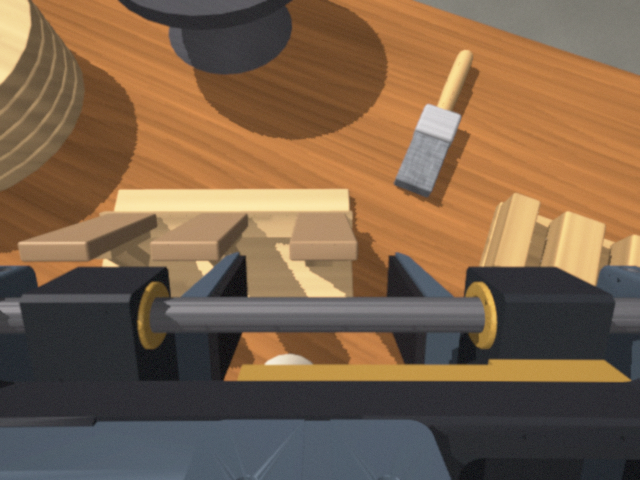

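Emit:
{"name": "servo_tool", "arguments": {
  "plan": [
    [[0,0,8,0,0,0,0.75],[-1,0.5,26,0,0,0,0.75],[-2,1,50,0,0,0,0.75],[-2.6,1,74,0,0,0,0.75],[-2.6,1,95,0,0,0,0.75],[-2.6,1,110,0,0,0,0.75],[-2.6,1,117,0,0,0,0.75],[-2.6,1,119,0,0,0,0.75],[-2.6,1,119,0,0,0,0.75],[-2.6,1,119,0,0,0,0.65],[-2.6,1,119,0,0,0,0.55],[-2.6,1,119,0,0,0,0.4],[-2.6,1,119,0,0,0,0.4],[-2.6,1,119,0,0,0,0.4],[-2.6,1,119,0,0,0,0.4],[-2.6,1,119,0,0,0,0.4]]
  ],
  "squeeze": 30
}}

```text
time_s: 20.45
ee_pos: [565.0, 273.7, 73.3]
ee_rot: [-179.9, -35.0, 26.9]
force: [-1.8, -2.4, 5.6]
gripper_width: 46.1
```

```bash
python3 -c "
from h import *
rel((600,150,200),(180,-12,70));rel((670.4,-17.7,140),(180,0,93.4))"
```

```text
to (600, 150, 200) (180, -12, 70) shift [52.4, 126.0, -118.1] rv [0.301, -0.382, -0.695] rows>= 6
to (670.4, -17.7, 140) (180, 0, 93.4) shift [7.5, 307.5, -76.6] rv [0.353, -0.54, -1.123] rows>= 9
```

Emit:
{"name": "servo_tool", "arguments": {
  "plan": [
    [[0,0,-8,0,0,0,0.4],[2,0,-25,0,0,0,0.4],[10,0,-45,0,0,0,0.4],[22,4,-65,0,0,0,0.4],[34,16,-85,0.021,-0.032,-0.067,0.4],[44,40,-105,0.056,-0.086,-0.18,0.4],[50,75,-118,0.095,-0.146,-0.303,0.4],[52,110,-122,0.134,-0.205,-0.427,0.4],[50,146,-118,0.173,-0.265,-0.55,0.4],[45,182,-112,0.212,-0.324,-0.674,0.4],[38,216,-105,0.251,-0.383,-0.797,0.4],[30,248,-97,0.29,-0.443,-0.921,0.4],[21,275,-89,0.325,-0.497,-1.033,0.4],[13,295,-82,0.346,-0.529,-1.101,0.4],[8,305,-77,0.353,-0.54,-1.123,0.4],[7.5,307.5,-76.6,0.353,-0.54,-1.123,0.4],[7.5,307.5,-76.6,0.353,-0.54,-1.123,0.4],[7.5,307.5,-76.6,0.353,-0.54,-1.123,0.4]]
  ]
}}

```text
time_s: 22.25
ee_pos: [670.0, -16.9, 140.1]
ee_rot: [-180.0, -0.0, 93.4]
force: [-0.2, 0.0, -1.4]
gripper_width: 46.1
```

Run:
```python
from m import *
f=cam('wrist');save(f,'w9.png');s=state();print(s['ee_pos'],s['ee_rot'],s['qpos'],s['time_s'])
f=cam('scene');save(f,'s9.png')
g=f['color'][:,:,::-1];cv2.imwrite('pics/s9c.png',cv2.resize(g[160:360,220:480],None,fx=3,fy=3,interpolation=cv2.INTER_CUBIC))
```

```text
[670.07895    -16.87474398 140.30814055] [-1.79986819e+02 -1.26453519e-02  9.34051053e+01] [-2.43127210e+00  2.96388771e+01  8.22279093e+01  1.21095593e-02
  6.81476128e+01 -5.84088764e+00] 22.3
```

View pics/w9.png

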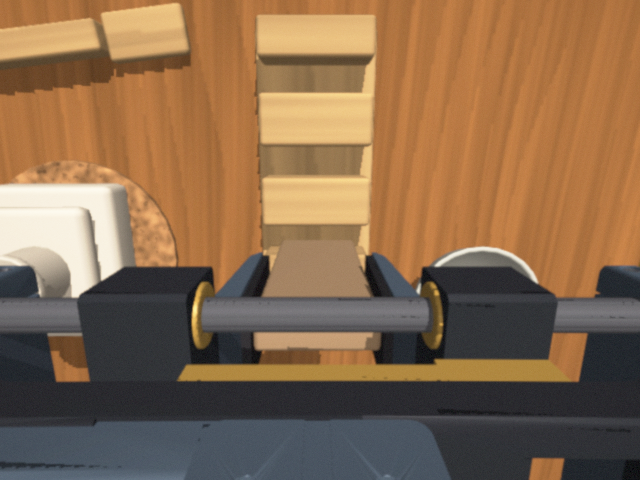

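View pics/s9c.png

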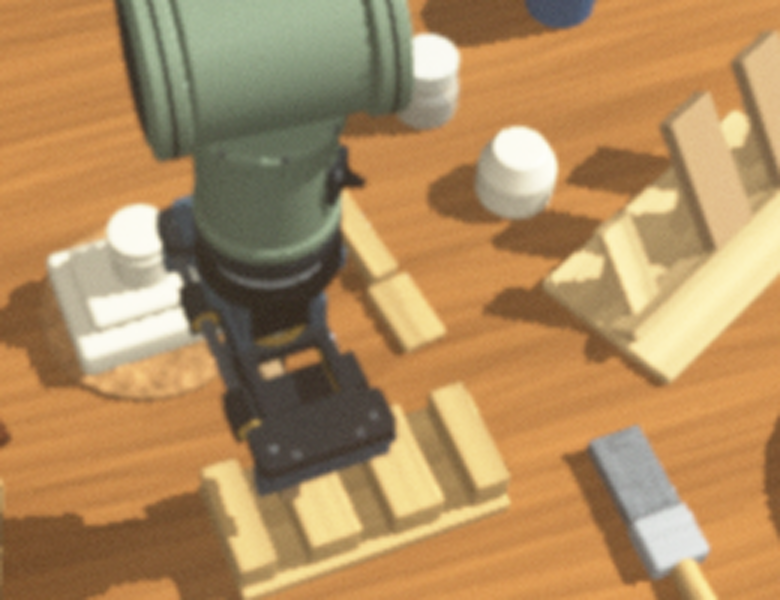

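Run:
```python
from m import *
f=cam('wrist');hs=cv2.cvtColor(f['color'],cv2.COLOR_RGB2HSV)
print([(v,int(hs[v,316,2])) for v in range(8,240,3)])
for v in (15,55,62,93,143,177,223,228,248): print(v,onplane(f,[(316,v)],42).round(1).tolist())
print(onplane(f,[(259,118),(372,118),(262,200),(369,200)],42).round(1).tolist())
```

```text
[(8, 183), (11, 183), (14, 191), (17, 222), (20, 224), (23, 227), (26, 229), (29, 230), (32, 231), (35, 232), (38, 234), (41, 233), (44, 232), (47, 231), (50, 230), (53, 195), (56, 115), (59, 92), (62, 92), (65, 125), (68, 153), (71, 152), (74, 150), (77, 151), (80, 150), (83, 153), (86, 151), (89, 151), (92, 192), (95, 244), (98, 236), (101, 230), (104, 232), (107, 236), (110, 239), (113, 237), (116, 235), (119, 231), (122, 231), (125, 231), (128, 235), (131, 236), (134, 234), (137, 237), (140, 233), (143, 185), (146, 136), (149, 151), (152, 151), (155, 148), (158, 150), (161, 151), (164, 140), (167, 137), (170, 140), (173, 140), (176, 195), (179, 245), (182, 239), (185, 230), (188, 231), (191, 237), (194, 238), (197, 235), (200, 234), (203, 229), (206, 230), (209, 232), (212, 235), (215, 234), (218, 236), (221, 231), (224, 165), (227, 137), (230, 138), (233, 137), (236, 141), (239, 145)]
15 [[660.0, 133.2, 42.0]]
55 [[661.4, 109.6, 42.0]]
62 [[661.6, 105.3, 42.0]]
93 [[662.8, 85.9, 42.0]]
143 [[664.7, 53.0, 42.0]]
177 [[666.0, 29.4, 42.0]]
223 [[668.0, -4.4, 42.0]]
228 [[668.2, -8.2, 42.0]]
248 [[669.1, -23.6, 42.0]]
[[624.3, 67.4, 42.0], [702.4, 72.0, 42.0], [627.6, 10.4, 42.0], [705.7, 15.0, 42.0]]
```

Emit:
{"name": "servo_tool", "arguments": {
  "plan": [
    [[0,0,8,0,0,0,0.4],[0,-1,25,0,0,0,0.4],[0,-1,42,0,0,0,0.4],[0,-1,54,0,0,0,0.4],[0,-1,62,0,0,0,0.4],[0,-1,67,0,0,0,0.4],[0,-1,70,0,0,0,0.4],[0,-1,70,0,0,0,0.4],[0,-1,70,0,0,0,0.4]]
  ]
}}

```text
time_s: 23.3
ee_pos: [669.8, -17.6, 70.0]
ee_rot: [180.0, 0.0, 93.4]
force: [0.2, -0.2, 0.0]
gripper_width: 45.6
```

Emit:
{"name": "servo_tool", "arguments": {
  "plan": [
    [[0,0,1,0,0,0,0.4],[0,0,1,0,0,0,0.4],[0,0,1,0,0,0,0.4]]
  ]
}}

```text
time_s: 23.6
ee_pos: [669.8, -17.6, 70.1]
ee_rot: [180.0, 0.0, 93.4]
force: [-1.0, 0.8, 5.4]
gripper_width: 45.9
```

Contact with the slot floor. I'll release and go up.

Emit:
{"name": "servo_tool", "arguments": {
  "plan": [
    [[0,0,-0.5,0,0,0,0.4],[0,0,-0.5,0,0,0,0.55],[0,0,-0.5,0,0,0,0.7],[0,0,-0.5,0,0,0,0.75],[0,0,-0.5,0,0,0,0.75],[0,0,-8,0,0,0,0.75],[0,0,-25,0,0,0,0.75],[0,0,-55,0,0,0,0.75],[0,0,-90,0,0,0,0.75],[0,0,-120,0,0,0,0.75],[0,0,-135,0,0,0,0.75],[0,0,-140,0,0,0,0.75],[0,0,-140,0,0,0,0.75]]
  ]
}}

```text
time_s: 24.9
ee_pos: [669.6, -17.6, 209.1]
ee_rot: [180.0, 0.0, 93.4]
force: [-0.3, 0.4, -1.1]
gripper_width: 68.3
```

Run:
```python
from m import *
f=cam('scene');save(f,'s10.png')
g=f['color'][:,:,::-1];cv2.imwrite('pics/s10c.png',cv2.resize(g[160:360,220:480],None,fx=3,fy=3,interpolation=cv2.INTER_CUBIC))
c=np.array(TL['M']);s=state();print(s['ee_pos'],s['ee_rot'],s['time_s'])
rel((c-120*AX).round(1),(180,-35,YS));paddles(f,0)
```

```text
[669.0525055  -17.50894894 207.8726197 ] [-1.79870867e+02  6.43821477e-03  9.34077816e+01] 24.95
to [465.2 322.5 170.3] (180, -35, 26.9) shift [351.5, -183.2, 37.9] rv [-0.356, 0.541, 1.122] rows>= 9
paddle ctr [-212.6  918.2] heading -92.7 LxW 156 37 w 26 37 px [500.  24.]
paddle ctr [492.5 116. ] heading 8.2 LxW 156 39 w 40 33 px [347. 250.]
paddle ctr [ 434.9 -346.5] heading 112.5 LxW 155 38 w 25 35 px [133. 281.]
paddle ctr [ 655.5 -212.5] heading -12.8 LxW 157 34 w 34 27 px [213. 356.]
```

View pics/s10c.png

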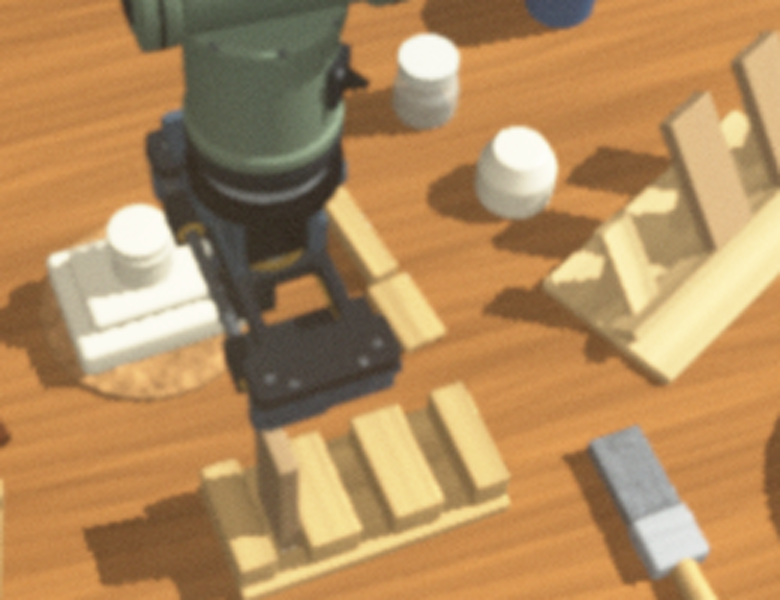

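Emit:
{"name": "servo_tool", "arguments": {
  "plan": [
    [[12,-6,0,0,0,0.03,0.75],[40,-21,0,-0.03,0.045,0.094,0.75],[75,-39,0,-0.06,0.09,0.187,0.75],[110,-57,0,-0.1,0.15,0.312,0.75],[145,-76,5,-0.14,0.21,0.437,0.75],[180,-94,10,-0.18,0.27,0.561,0.75],[215,-112,15,-0.22,0.33,0.686,0.75],[250,-130,20,-0.26,0.39,0.81,0.75],[283,-148,25,-0.295,0.448,0.93,0.75],[312,-163,30,-0.325,0.495,1.026,0.75],[335,-175,35,-0.345,0.525,1.09,0.75],[348,-181,38,-0.356,0.541,1.122,0.75],[351.5,-183.2,38,-0.356,0.541,1.122,0.75],[351.5,-183.2,38,-0.356,0.541,1.122,0.75],[351.5,-183.2,38,-0.356,0.541,1.122,0.75]]
  ]
}}

```text
time_s: 26.45
ee_pos: [463.8, 322.5, 168.6]
ee_rot: [179.9, -34.8, 27.1]
force: [0.3, 0.5, 0.2]
gripper_width: 68.4
```

Run:
```python
from m import *
f=cam('wrist');save(f,'w11.png');s=state();print(s['ee_pos'],s['ee_rot'],s['qpos'],s['time_s'])
c=np.array(TL['M']);rel((c-1*AX).round(1),(180,-35,YS))
```

```text
[464.55993887 322.25004918 169.11728458] [179.89119941 -34.86957693  27.05599335] [ 37.00724821   6.7173525  122.56477619 -19.85702096  17.23942018
 117.22339259] 26.5
to [526.1 353.3  72.8] (180, -35, 26.9) shift [1.5, 0.1, 118.4] rv [0.0, 0.002, 0.002] rows>= 3
```

View pics/w11.png

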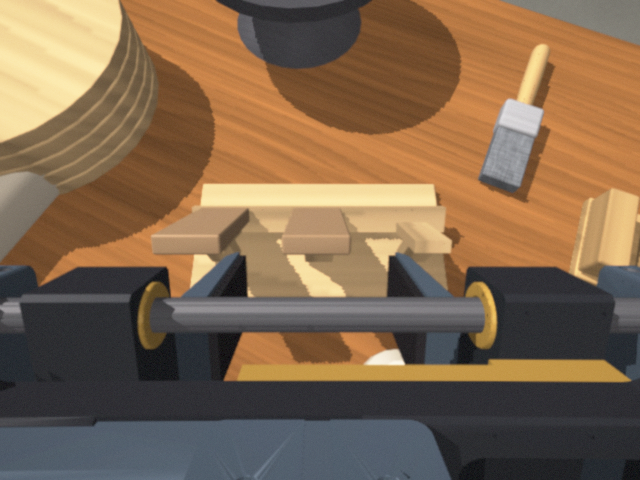

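Emit:
{"name": "servo_tool", "arguments": {
  "plan": [
    [[0,0,8,0,0,0,0.75],[1,0,26,0,0,0,0.75],[1,0,50,0,0,0,0.75],[1,0,74,0,0,0,0.75],[1,0,95,0,0,0,0.75],[1,0,110,0,0,0,0.75],[1,0,117,0,0,0,0.75],[1,0,119,0,0,0,0.75],[1,0,119,0,0,0,0.75],[1,0,119,0,0,0,0.65],[1,0,119,0,0,0,0.55],[1,0,119,0,0,0,0.4],[1,0,119,0,0,0,0.4],[1,0,119,0,0,0,0.4],[1,0,119,0,0,0,0.4],[1,0,119,0,0,0,0.4]]
  ],
  "squeeze": 30
}}

```text
time_s: 28.1
ee_pos: [528.5, 353.7, 76.9]
ee_rot: [-179.9, -34.8, 27.0]
force: [-4.8, -0.3, 6.2]
gripper_width: 45.8
```

```bash
python3 -c "
from h import *
s=state();print(s['ee_pos'],s['qpos'])
rel((666,40.8,140),(180,0,93.4))"
```

```text
[528.53357766 353.7294615   76.87859358] [ 35.1500742   20.43794329 121.16078792 -49.9295469    5.93535009
 146.50941153]
to (666, 40.8, 140) (180, 0, 93.4) shift [20.1, 341.1, -63.6] rv [0.35, -0.539, -1.121] rows>= 9
```

Emit:
{"name": "servo_tool", "arguments": {
  "plan": [
    [[0,0,-8,0,0,0,0.4],[2,0,-25,0,0,0,0.4],[10,0,-45,0,0,0,0.4],[22,4,-65,0,0,0,0.4],[34,16,-85,0.021,-0.032,-0.067,0.4],[44,42,-105,0.056,-0.086,-0.18,0.4],[52,80,-118,0.095,-0.146,-0.303,0.4],[56,118,-120,0.134,-0.205,-0.427,0.4],[56,158,-115,0.173,-0.265,-0.55,0.4],[53,198,-108,0.212,-0.324,-0.674,0.4],[47,236,-99,0.251,-0.383,-0.797,0.4],[39,272,-90,0.29,-0.443,-0.921,0.4],[31,304,-80,0.325,-0.497,-1.033,0.4],[25,326,-70,0.346,-0.529,-1.101,0.4],[21,338,-65,0.35,-0.539,-1.121,0.4],[20,341,-63.6,0.35,-0.539,-1.121,0.4],[20,341,-63.6,0.35,-0.539,-1.121,0.4],[20,341,-63.6,0.35,-0.539,-1.121,0.4]]
  ]
}}

```text
time_s: 29.9
ee_pos: [665.1, 40.8, 139.6]
ee_rot: [-179.9, 0.0, 93.3]
force: [0.3, -0.7, -0.7]
gripper_width: 46.3
```

Run:
```python
from m import *
f=cam('wrist');save(f,'w12.png');s=state();print(s['ee_pos'],s['ee_rot'],s['qpos'],s['time_s'])
```

```text
[665.13570819  40.79505043 139.97299401] [-1.79962116e+02  2.48902924e-02  9.32938047e+01] [ 2.53372289e+00  2.93228022e+01  8.28389920e+01 -2.74087790e-02
  6.78757589e+01 -7.49742647e-01] 29.95
```

View pics/w12.png

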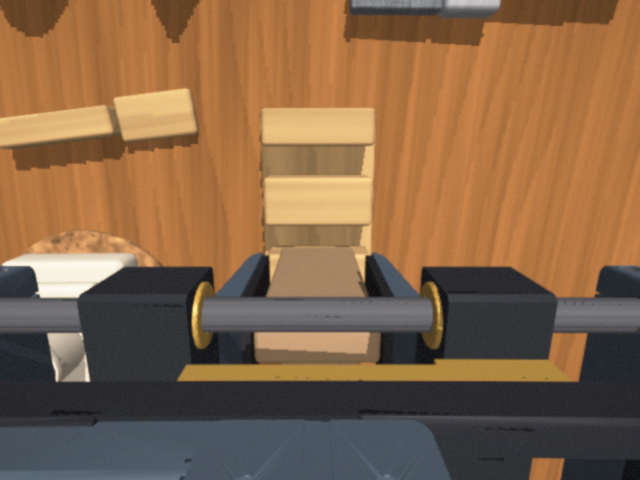

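Emit:
{"name": "servo_tool", "arguments": {
  "plan": [
    [[2,0,8,0,0,0,0.4],[4.3,0,22,0,0,0,0.4],[4.3,0,38,0,0,0,0.4],[4.3,0,50,0,0,0,0.4],[4.3,0,59,0,0,0,0.4],[4.3,0,64,0,0,0,0.4],[4.3,0,67,0,0,0,0.4],[4.3,0,68,0,0,0,0.4],[4.3,0,68,0,0,0,0.4]]
  ]
}}

```text
time_s: 30.85
ee_pos: [665.8, 44.7, 71.7]
ee_rot: [-180.0, 0.1, 93.4]
force: [0.6, -0.2, -1.3]
gripper_width: 45.8
```

Emit:
{"name": "servo_tool", "arguments": {
  "plan": [
    [[0,0,1,0,0,0,0.4],[0,0,1.3,0,0,0,0.4],[0,0,1.3,0,0,0,0.4]]
  ]
}}

```text
time_s: 31.15
ee_pos: [665.9, 44.7, 70.8]
ee_rot: [180.0, 0.1, 93.4]
force: [-0.1, -1.0, 1.6]
gripper_width: 45.9
```

Emit:
{"name": "servo_tool", "arguments": {
  "plan": [
    [[0,0,-0.3,0,0,0,0.4],[0,0,-0.3,0,0,0,0.55],[0,0,-0.3,0,0,0,0.7],[0,0,-0.3,0,0,0,0.75],[0,0,-0.3,0,0,0,0.75],[0,0,-8,0,0,0,0.75],[0,0,-25,0,0,0,0.75],[0,0,-55,0,0,0,0.75],[0,0,-90,0,0,0,0.75],[0,0,-120,0,0,0,0.75],[0,0,-135,0,0,0,0.75],[0,0,-140,0,0,0,0.75],[0,0,-140,0,0,0,0.75],[0,0,-140,0,0,0,0.75]]
  ]
}}

```text
time_s: 32.55
ee_pos: [665.0, 44.8, 208.9]
ee_rot: [-179.8, 0.1, 93.4]
force: [0.1, 0.1, -0.3]
gripper_width: 68.1
```

Run:
```python
from m import *
f=cam('scene');save(f,'s13.png')
g=f['color'][:,:,::-1];cv2.imwrite('pics/s13c.png',cv2.resize(g[160:360,220:480],None,fx=3,fy=3,interpolation=cv2.INTER_CUBIC))
s=state();print(s['ee_pos'],s['ee_rot'],s['time_s'])
rel((434.4,405.5,177.8),(180,29,-153.1))
```

```text
[664.93228925  44.82232629 208.61899643] [-1.79778710e+02  7.20197999e-02  9.33613020e+01] 32.6
to (434.4, 405.5, 177.8) (180, 29, -153.1) shift [373.6, -208.9, 31.2] rv [-0.504, -0.33, -1.932] rows>= 14
```

View pics/s13c.png

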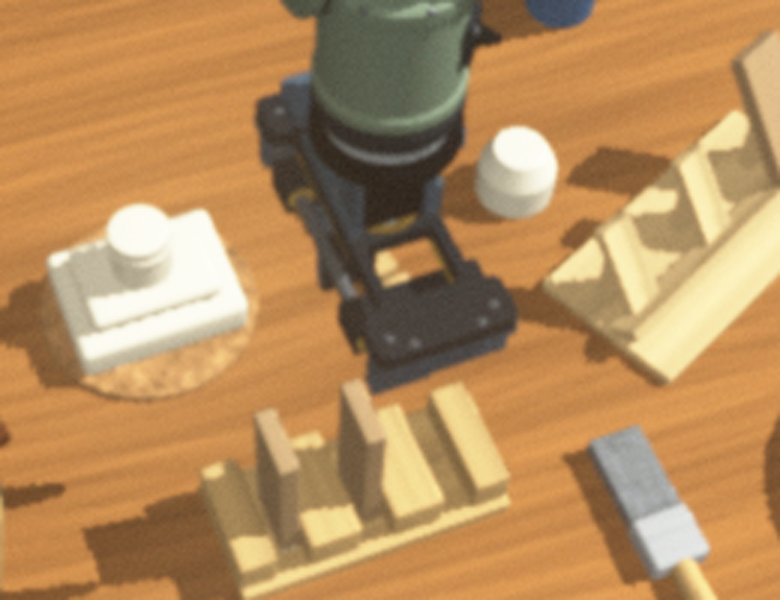

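Emit:
{"name": "servo_tool", "arguments": {
  "plan": [
    [[12,-6,0,-0.016,-0.01,-0.06,0.75],[35,-19,0,-0.047,-0.031,-0.18,0.75],[63,-35,2,-0.082,-0.054,-0.315,0.75],[92,-51,4,-0.118,-0.077,-0.45,0.75],[120,-67,6,-0.153,-0.1,-0.585,0.75],[148,-83,8,-0.188,-0.123,-0.72,0.75],[176,-98,10,-0.223,-0.146,-0.855,0.75],[204,-114,13,-0.258,-0.169,-0.99,0.75],[232,-130,16,-0.293,-0.192,-1.125,0.75],[260,-145,19,-0.329,-0.215,-1.26,0.75],[286,-160,22,-0.364,-0.238,-1.395,0.75],[310,-173,25,-0.399,-0.261,-1.53,0.75],[332,-186,28,-0.434,-0.284,-1.665,0.75],[350,-196,30,-0.465,-0.304,-1.782,0.75],[364,-204,31,-0.489,-0.32,-1.876,0.75],[372,-208,31,-0.504,-0.33,-1.932,0.75],[373.6,-208.9,31,-0.504,-0.33,-1.932,0.75],[373.6,-208.9,31,-0.504,-0.33,-1.932,0.75],[373.6,-208.9,31,-0.504,-0.33,-1.932,0.75]]
  ]
}}

```text
time_s: 34.5
ee_pos: [435.3, 405.2, 178.5]
ee_rot: [-180.0, 29.1, -153.1]
force: [-0.2, 0.3, 0.8]
gripper_width: 68.3
```

Run:
```python
from m import *
f=cam('wrist');save(f,'w14.png');s=state();print(s['ee_pos'],s['ee_rot'],s['qpos'],s['time_s'])
c=np.array(TL['L']);rel((c-1*AX).round(1),(180,29,-153.1))
f=cam('scene');g=f['color'][:,:,::-1];cv2.imwrite('pics/s14c.png',cv2.resize(g[100:300,350:550],None,fx=3,fy=3,interpolation=cv2.INTER_CUBIC))
```

```text
[435.43522472 405.22012344 178.66363792] [-179.9616499    29.12125495 -153.14281432] [ 47.37309369  10.30952103 113.10107523 -19.68939165  30.536489
 -54.76547708] 34.55
to [486.3 431.8  72.8] (180, 29, -153.1) shift [1.4, 0.8, 120.4] rv [-0.001, 0.002, -0.001] rows>= 3
```

View pics/w14.png

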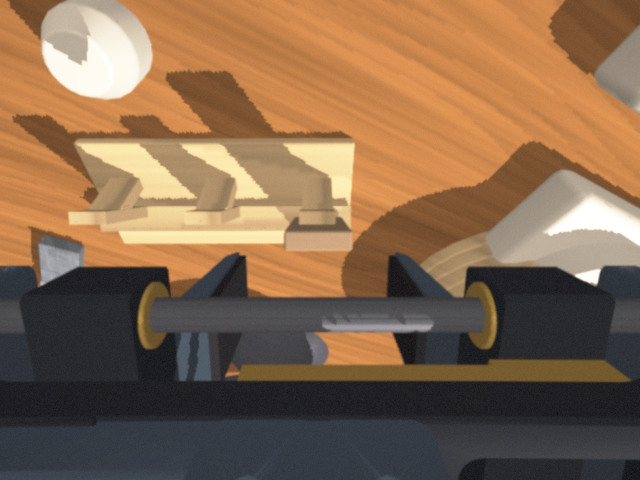

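View pics/s14c.png

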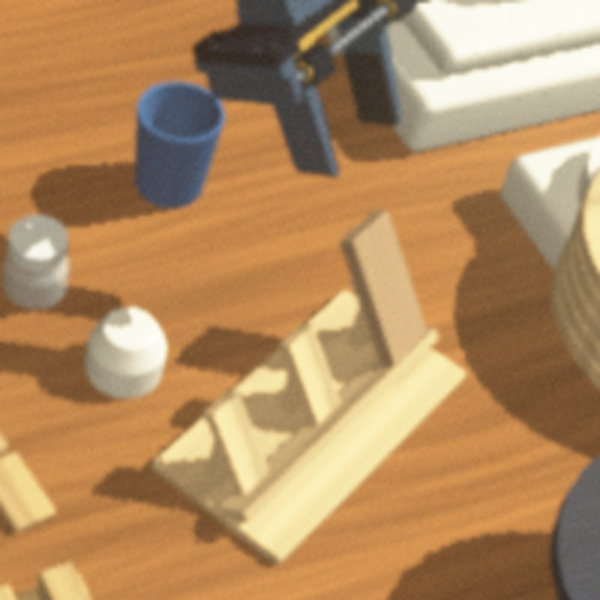

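Emit:
{"name": "servo_tool", "arguments": {
  "plan": [
    [[0,0,8,0,0,0,0.75],[1,0.5,26,0,0,0,0.75],[1,0.5,50,0,0,0,0.75],[1,0.5,74,0,0,0,0.75],[1,0.5,95,0,0,0,0.75],[1,0.5,110,0,0,0,0.75],[1,0.5,117,0,0,0,0.75],[1,0.5,120,0,0,0,0.75],[1,0.5,120,0,0,0,0.75],[1,0.5,120,0,0,0,0.65],[1,0.5,120,0,0,0,0.55],[1,0.5,120,0,0,0,0.4],[1,0.5,120,0,0,0,0.4],[1,0.5,120,0,0,0,0.4],[1,0.5,120,0,0,0,0.4],[1,0.5,120,0,0,0,0.4]]
  ],
  "squeeze": 30
}}

```text
time_s: 36.2
ee_pos: [486.4, 432.1, 74.3]
ee_rot: [-180.0, 29.2, -153.1]
force: [-3.5, -2.5, 5.3]
gripper_width: 45.7
```

```bash
python3 -c "
from h import *
s=state();print(s['ee_pos'],s['ee_rot'],s['qpos'])
nn=np.array([-AX[2]*np.cos(np.radians(YS)),-AX[2]*np.sin(np.radians(YS)),np.sin(np.radians(35))])
d=s['ee_pos']-np.array(TL['L']);print('TCP off: AX',d@AX,'nn',d@nn)
rel((560,260,230),(180,-6,93.4))
rel((662.5,98.2,145),(180,-6,93.4))"
```

```text
[486.36067635 432.09617198  74.25223664] [-179.97672349   29.20074091 -153.08171718] [ 45.12593675  22.39948967 114.17813674 -30.11253289  17.73519544
 -45.06204657]
TCP off: AX -2.0706378612715355 nn 0.9694774154142259
to (560, 260, 230) (180, -6, 93.4) shift [-65.3, -186.8, -141.9] rv [0.403, 0.397, 1.962] rows>= 14
to (662.5, 98.2, 145) (180, -6, 93.4) shift [-39.7, -377.5, -58.7] rv [0.403, 0.397, 1.962] rows>= 14
```

Emit:
{"name": "servo_tool", "arguments": {
  "plan": [
    [[1,0,-8,0,0,0,0.4],[2,0,-25,0,0,0,0.4],[-6,0,-45,0,0,0,0.4],[-18,-5,-65,0.01,0.01,0.05,0.4],[-30,-20,-85,0.033,0.033,0.16,0.4],[-42,-45,-105,0.06,0.06,0.29,0.4],[-52,-75,-122,0.087,0.085,0.42,0.4],[-60,-105,-135,0.113,0.111,0.55,0.4],[-66,-140,-142,0.14,0.138,0.68,0.4],[-66,-175,-142,0.166,0.164,0.81,0.4],[-64,-210,-132,0.193,0.19,0.94,0.4],[-61,-245,-120,0.22,0.217,1.07,0.4],[-56,-280,-105,0.247,0.243,1.2,0.4],[-51,-312,-90,0.273,0.269,1.33,0.4],[-46,-340,-76,0.3,0.295,1.46,0.4],[-42,-362,-66,0.327,0.322,1.59,0.4],[-40,-375,-60,0.353,0.348,1.72,0.4],[-39.7,-377.5,-58.7,0.38,0.374,1.85,0.4],[-39.7,-377.5,-58.7,0.403,0.397,1.962,0.4],[-39.7,-377.5,-58.7,0.403,0.397,1.962,0.4]]
  ]
}}

```text
time_s: 38.2
ee_pos: [662.6, 97.3, 143.3]
ee_rot: [-179.9, -6.0, 93.3]
force: [0.5, 0.6, -1.4]
gripper_width: 46.1
```

Run:
```python
from m import *
f=cam('wrist');save(f,'w15.png');s=state();print(s['ee_pos'],s['ee_rot'],s['qpos'],s['time_s'])
rel((662.5,97.2,145),(180,-5.8,93.4))
rel((662.5,97.2,72),(180,-5.8,93.4))
```

```text
[662.24643966  97.77048924 143.61401228] [-179.89301462   -5.93171832   93.48157402] [ 4.44130944 29.36555288 82.48335718  6.38779958 68.28186832 -1.41844576] 38.25
to (662.5, 97.2, 145) (180, -5.8, 93.4) shift [-0.4, 0.2, -1.4] rv [-0.002, -0.002, 0.001] rows>= 1
to (662.5, 97.2, 72) (180, -5.8, 93.4) shift [-8.0, 0.4, 71.2] rv [-0.002, -0.002, 0.001] rows>= 2
```

View pics/w15.png

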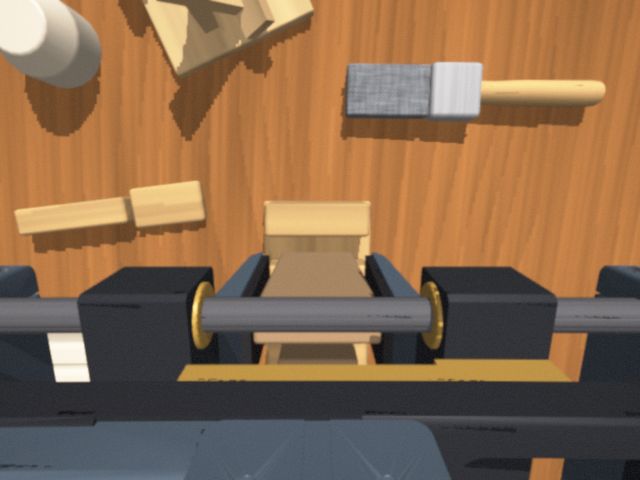

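Emit:
{"name": "servo_tool", "arguments": {
  "plan": [
    [[-1,0,8,0,0,0,0.4],[-2.6,0,22,0,0,0,0.4],[-4.5,0,38,0,0,0,0.4],[-6,0,52,0,0,0,0.4],[-7,0,62,0,0,0,0.4],[-7.6,0,67,0,0,0,0.4],[-8,0,70,0,0,0,0.4],[-8,0,71,0,0,0,0.4],[-8,0,71,0,0,0,0.4]]
  ]
}}

```text
time_s: 39.15
ee_pos: [662.8, 97.6, 73.4]
ee_rot: [180.0, -5.9, 93.4]
force: [0.5, -0.5, -1.4]
gripper_width: 45.9
```

Emit:
{"name": "servo_tool", "arguments": {
  "plan": [
    [[0,0,1,0,0,0,0.4],[-0.1,0,1.4,0,0,0,0.4],[-0.1,0,1.4,0,0,0,0.4]]
  ]
}}

```text
time_s: 39.45
ee_pos: [662.6, 97.5, 71.7]
ee_rot: [-180.0, -5.9, 93.4]
force: [-0.1, -0.1, -2.8]
gripper_width: 46.1
```

Emit:
{"name": "servo_tool", "arguments": {
  "plan": [
    [[0,0,1,0,0,0,0.4],[-0.1,0,1.5,0,0,0,0.4],[-0.1,0,1.5,0,0,0,0.4]]
  ]
}}

```text
time_s: 39.75
ee_pos: [662.4, 97.6, 69.9]
ee_rot: [-179.9, -5.9, 93.4]
force: [0.3, 0.8, -1.4]
gripper_width: 45.6
```

Emit:
{"name": "servo_tool", "arguments": {
  "plan": [
    [[0,0,0.7,0,0,0,0.4],[0,0,0.7,0,0,0,0.4],[0,0,0.7,0,0,0,0.4]]
  ]
}}

```text
time_s: 40.05
ee_pos: [662.5, 97.7, 69.8]
ee_rot: [-180.0, -5.9, 93.4]
force: [-1.0, -0.3, 3.0]
gripper_width: 45.8
```

Emit:
{"name": "servo_tool", "arguments": {
  "plan": [
    [[0,0,0,0,0,0,0.55],[0,0,0,0,0,0,0.7],[0,0,0,0,0,0,0.75],[0,0,0,0,0,0,0.75],[0,0,-8,0,0,0,0.75],[0,0,-25,0,0,0,0.75],[0,0,-55,0,0,0,0.75],[0,0,-90,0,0,0,0.75],[0,0,-120,0,0,0,0.75],[0,0,-145,0,0,0,0.75],[0,0,-150,0,0,0,0.75],[0,0,-150,0,0,0,0.75]]
  ]
}}

```text
time_s: 41.25
ee_pos: [663.8, 82.1, 219.4]
ee_rot: [179.9, -5.9, 93.4]
force: [0.2, 1.2, -0.1]
gripper_width: 67.9
```

Run:
```python
from m import *
s=state();print(s['ee_pos'],s['ee_rot'],s['time_s'])
rel((430,104,240),(180,0,10))
f=cam('scene');save(f,'s16.png');paddles(f,0)
```

```text
[663.81880305  82.12966116 219.40930019] [179.92997558  -5.9388949   93.39079712] 41.25
to (430, 104, 240) (180, 0, 10) shift [37.6, -232.1, -17.1] rv [-0.074, -0.086, 1.454] rows>= 10
paddle ctr [-211.4  918.5] heading -92.2 LxW 164 36 w 27 32 px [500.  24.]
paddle ctr [489.9 111.2] heading -180.4 LxW 165 32 w 17 32 px [341. 246.]
paddle ctr [ 436.7 -345.5] heading 110.1 LxW 155 39 w 24 35 px [133. 281.]
paddle ctr [ 655.1 -213.6] heading -14.4 LxW 156 35 w 35 26 px [214. 357.]
```

View pics/s16.png

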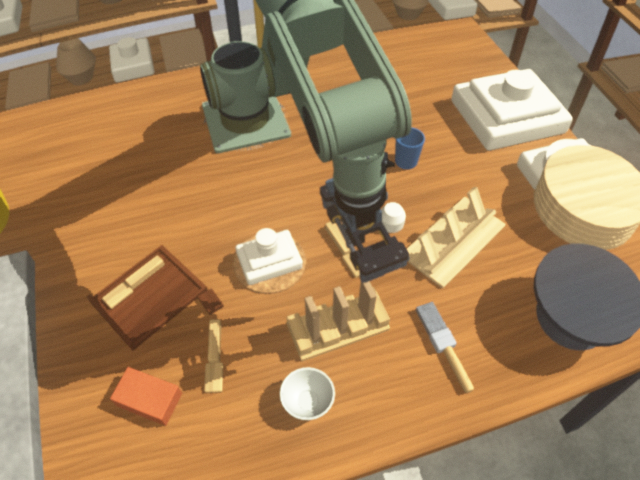

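All three tiles stand in the rack, at about (312,318), (341,307) and (370,302). Next is the paddle beside the mat.

Emit:
{"name": "servo_tool", "arguments": {
  "plan": [
    [[2,-10,-3,-0.004,-0.004,0.07,0.75],[6,-35,-8,-0.01,-0.012,0.2,0.75],[11,-65,-12,-0.018,-0.02,0.345,0.75],[16,-95,-17,-0.025,-0.03,0.49,0.75],[21,-126,-17,-0.032,-0.038,0.635,0.75],[26,-156,-17,-0.04,-0.046,0.78,0.75],[30,-185,-17,-0.047,-0.055,0.925,0.75],[34,-210,-17,-0.054,-0.063,1.07,0.75],[36,-225,-17,-0.062,-0.072,1.215,0.75],[37.6,-232,-17,-0.07,-0.08,1.36,0.75],[37.6,-232,-17,-0.074,-0.086,1.454,0.75],[37.6,-232,-17,-0.074,-0.086,1.454,0.75],[37.6,-232,-17,-0.074,-0.086,1.454,0.75]]
  ]
}}

```text
time_s: 42.6
ee_pos: [429.3, 104.0, 238.3]
ee_rot: [-180.0, 0.3, 10.1]
force: [1.0, 0.2, -0.4]
gripper_width: 68.6
```

Run:
```python
from m import *
f=cam('wrist');save(f,'w17.png');s=state();print(s['ee_pos'],s['ee_rot'],s['time_s'])
paddles(f,0)
```

```text
[429.46856312 103.95990951 238.56661447] [-179.98522973    0.25525171   10.10875951] 42.65
paddle ctr [488.7 116. ] heading 9.8 LxW 150 33 w 33 22 px [317. 138.]
```

View pics/w17.png

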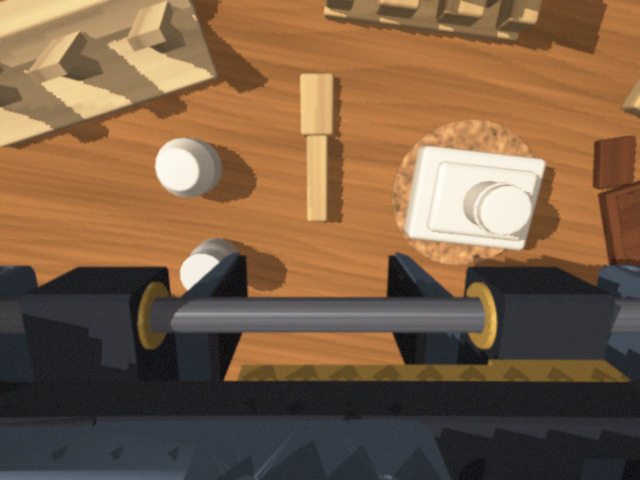

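```bash
python3 -c "
from h import *
rel((484.8,115,4),(180,0,10))"
```

```text
to (484.8, 115, 4) (180, 0, 10) shift [57.5, -1.1, 234.3] rv [-0.0, 0.004, 0.002] rows>= 5
```

Emit:
{"name": "servo_tool", "arguments": {
  "plan": [
    [[8,0,15,0,0.004,0,0.6],[22,0,45,0,0.004,0,0.6],[38,0,85,0,0.004,0,0.6],[50,-1,125,0,0.004,0,0.6],[56,-1,165,0,0.004,0,0.6],[57.5,-1,195,0,0.004,0,0.6],[57.5,-1,215,0,0.004,0,0.6],[57.5,-1,227,0,0.004,0,0.6],[57.5,-1,233,0,0.004,0,0.6],[57.5,-1,234,0,0.004,0,0.6],[57.5,-1,234,0,0.004,0,0.6],[57.5,-1,234,0,0.004,0,0.1],[57.5,-1,234,0,0.004,0,0.1],[57.5,-1,234,0,0.004,0,0.1],[57.5,-1,234,0,0.004,0,0.1],[57.5,-1,234,0,0.004,0,0.1],[57.5,-1,234,0,0.004,0,0.1]]
  ],
  "squeeze": 20
}}

```text
time_s: 44.35
ee_pos: [485.8, 115.0, 5.6]
ee_rot: [-180.0, -0.1, 10.0]
force: [-0.7, -0.1, 1.6]
gripper_width: 22.0
```

```bash
python3 -c "
from h import *
s=state();print(s['ee_pos'],s['ee_rot'])
rel((473,-319.5,160),(180,0,-60.5))"
```

```text
[485.82676938 114.99042354   5.6124302 ] [-1.79985870e+02 -1.03541495e-01  1.00091364e+01]
to (473, -319.5, 160) (180, 0, -60.5) shift [-87.9, 425.6, -154.7] rv [-0.001, -0.001, 1.231] rows>= 10
```

Emit:
{"name": "servo_tool", "arguments": {
  "plan": [
    [[0,0,-10,0,0,0,0.1],[0,0,-35,0,0,0,0.1],[0,0,-75,0,0,0,0.1],[-3,12,-115,0,0,0.04,0.1],[-9,40,-145,0,0,0.12,0.1],[-16,75,-160,0,0,0.22,0.1],[-24,115,-165,0,0,0.34,0.1],[-32,155,-165,0,0,0.46,0.1],[-40,195,-165,0,0,0.58,0.1],[-49,237,-165,0,0,0.7,0.1],[-58,279,-165,0,0,0.82,0.1],[-67,321,-160,0,0,0.94,0.1],[-75,360,-155,0,0,1.06,0.1],[-82,392,-155,0,0,1.15,0.1],[-86,414,-155,0,0,1.21,0.1],[-88,425,-155,0,0,1.231,0.1],[-88,425.6,-155,0,0,1.231,0.1],[-88,425.6,-155,0,0,1.231,0.1]]
  ]
}}

```text
time_s: 46.15
ee_pos: [472.7, -318.6, 160.2]
ee_rot: [-179.9, 0.0, -60.5]
force: [1.1, 0.3, -0.9]
gripper_width: 21.8
```

Run:
```python
from m import *
f=cam('wrist');save(f,'w18.png');s=state();print(s['ee_pos'],s['ee_rot'],s['time_s'],s['gripper_width'])
rel((476.2,-319,13),(180,0,-60.5))
```

```text
[ 472.73575515 -318.30268076  160.21502584] [-1.79904148e+02  3.43052769e-02 -6.04422294e+01] 46.2 22.270537448633046
to (476.2, -319, 13) (180, 0, -60.5) shift [2.4, -2.4, 147.2] rv [-0.002, 0.001, 0.001] rows>= 3
```

View pics/w18.png

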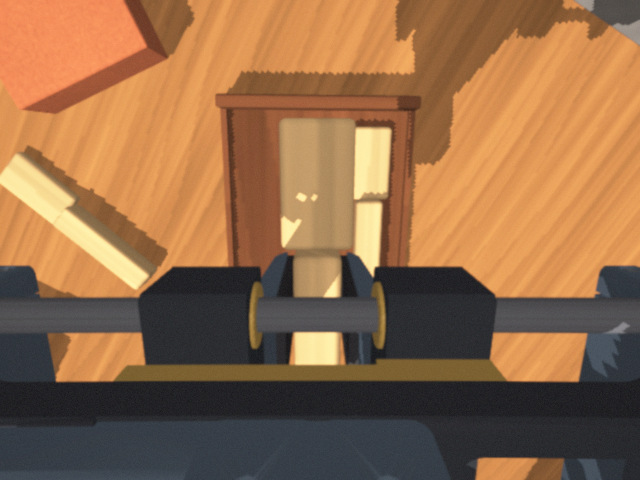

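Emit:
{"name": "servo_tool", "arguments": {
  "plan": [
    [[1,-1,15,0,0,0,0.1],[2,-2.4,50,0,0,0,0.1],[2,-2.4,85,0,0,0,0.1],[2,-2.4,115,0,0,0,0.1],[2,-2.4,132,0,0,0,0.1],[2,-2.4,142,0,0,0,0.1],[2,-2.4,147,0,0,0,0.1],[2,-2.4,148,0,0,0,0.1],[2,-2.4,148,0,0,0,0.1],[2,-2.4,148,0,0,0,0.3],[2,-2.4,148,0,0,0,0.3],[2,-2.4,148,0,0,0,0.3],[2,-2.4,138,0,0,0,0.31],[2,-2.4,115,0,0,0,0.31],[2,-2.4,80,0,0,0,0.35],[2,-2.4,40,0,0,0,0.5],[2,-2.4,5,0,0,0,0.75],[2,-2.4,0,0,0,0,0.75],[2,-2.4,0,0,0,0,0.75]]
  ]
}}

```text
time_s: 48.1
ee_pos: [476.4, -320.5, 162.0]
ee_rot: [-179.8, -0.2, -60.5]
force: [0.8, 0.9, -0.6]
gripper_width: 61.2
```

Run:
```python
from m import *
f=cam('wrist');save(f,'w19.png');s=state();print(s['ee_pos'],s['ee_rot'],s['time_s'],s['gripper_width'])
f=cam('scene');save(f,'s19.png');paddles(f,0)
```

```text
[ 475.55631043 -319.90214665  160.3143976 ] [-1.79912635e+02 -2.10701857e-02 -6.05260655e+01] 48.15 65.08660717749177
paddle ctr [ 434.3 -347.1] heading -60.1 LxW 155 40 w 40 34 px [132. 282.]
paddle ctr [ 475.  -324.5] heading -60.1 LxW 154 39 w 39 34 px [145. 295.]
paddle ctr [ 655.1 -213.4] heading -14.2 LxW 157 36 w 37 28 px [214. 359.]
```

View pics/w19.png

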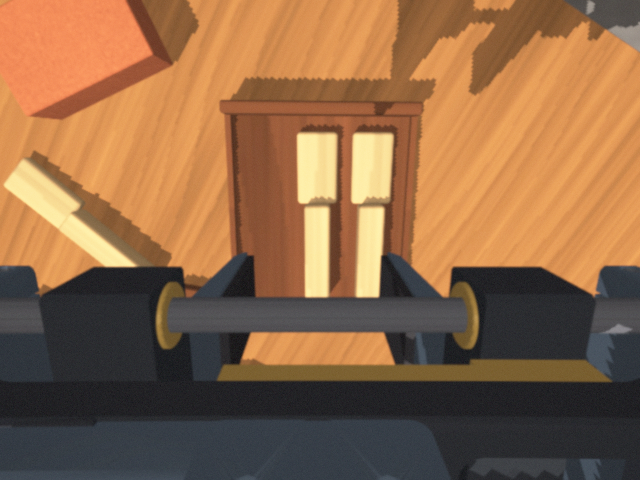

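View pics/s19.png

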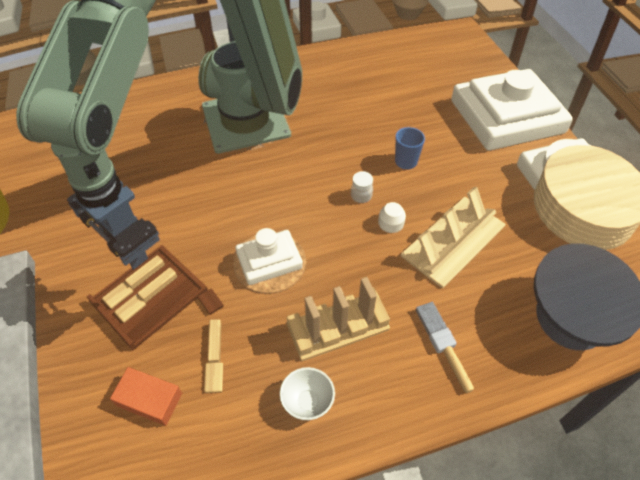

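```bash
python3 -c "
from h import *
rel((595,-198,240),(180,0,-14))"
```

```text
to (595, -198, 240) (180, 0, -14) shift [-47.0, -164.2, -80.5] rv [-0.001, 0.001, -0.812] rows>= 6
```

Emit:
{"name": "servo_tool", "arguments": {
  "plan": [
    [[-2,-8,-15,0,0,-0.06,0.75],[-8,-28,-40,0,0,-0.18,0.75],[-15,-53,-65,0,0,-0.31,0.75],[-23,-80,-80,0,0,-0.44,0.75],[-31,-108,-80,0,0,-0.57,0.75],[-39,-135,-80,0,0,-0.69,0.75],[-45,-156,-80,0,0,-0.78,0.75],[-47,-164,-80,0,0,-0.812,0.75],[-47,-164,-80,0,0,-0.812,0.75],[-47,-164,-80,0,0,-0.812,0.75]]
  ]
}}

```text
time_s: 49.2
ee_pos: [594.6, -199.0, 239.4]
ee_rot: [-180.0, 0.1, -14.1]
force: [-0.2, -0.4, -0.4]
gripper_width: 68.5
```

Run:
```python
from m import *
f=cam('wrist');save(f,'w20.png');s=state();print(s['ee_pos'],s['ee_rot'],s['time_s'])
for c,h in paddles(f,0):
    a=np.radians(h);d=np.array([np.cos(a),np.sin(a)]);p=c-4*d
    rel((p[0],p[1],6.5),(180,0,h))
```

```text
[ 594.5172328  -199.28835742  239.78627206] [-1.79975069e+02  1.49703205e-02 -1.41072400e+01] 49.25
paddle ctr [ 654.6 -210.2] heading 154.3 LxW 150 27 w 20 24 px [318. 142.]
to (np.float64(658.1820619905593), np.float64(-211.91548690642426), 6.5) (180, 0, np.float64(154.298253758976)) shift [64.9, -3.2, 233.3] rv [-0.0, -0.001, -2.939] rows>= 20
```

View pics/w20.png

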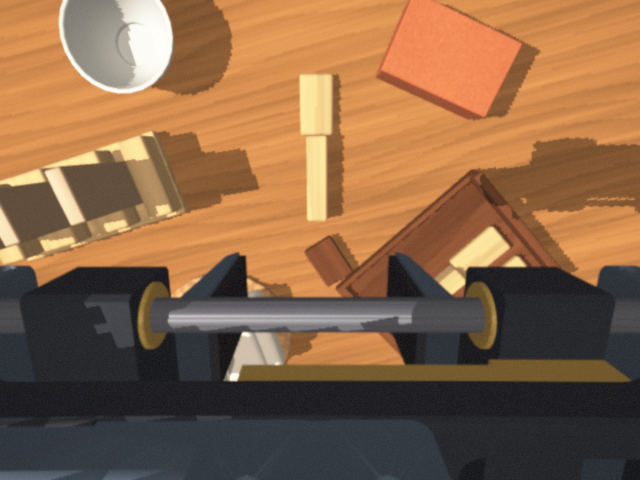

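Emit:
{"name": "servo_tool", "arguments": {
  "plan": [
    [[8,0,15,0,0,0,0.6],[22,0,45,0,0,0,0.6],[38,0,85,0,0,0,0.6],[50,-1,125,0,0,0,0.6],[56,-1,165,0,0,0,0.6],[57,-1,195,0,0,0,0.6],[57,-1,215,0,0,0,0.6],[57,-1,226,0,0,0,0.6],[57,-1,232,0,0,0,0.6],[57,-1,233,0,0,0,0.6],[57,-1,233,0,0,0,0.6],[57,-1,233,0,0,0,0.1],[57,-1,233,0,0,0,0.1],[57,-1,233,0,0,0,0.1],[57,-1,233,0,0,0,0.1],[57,-1,233,0,0,0,0.1],[57,-1,233,0,0,0,0.1]]
  ],
  "squeeze": 20
}}

```text
time_s: 50.95
ee_pos: [651.4, -211.3, 7.7]
ee_rot: [-180.0, -0.1, -14.0]
force: [0.4, 0.2, 2.4]
gripper_width: 21.9
```

```bash
python3 -c "
from h import *
s=state();print(s['ee_pos'],s['ee_rot'])
rel((515.5,-297.5,160),(180,0,-60.5))"
```

```text
[ 651.3798235  -211.2827494     7.73165597] [-1.79958968e+02 -9.21662672e-02 -1.39959744e+01]
to (515.5, -297.5, 160) (180, 0, -60.5) shift [-110.7, 116.4, -152.5] rv [-0.001, -0.001, 0.812] rows>= 6
```

Emit:
{"name": "servo_tool", "arguments": {
  "plan": [
    [[0,0,-10,0,0,0,0.1],[0,0,-35,0,0,0,0.1],[-3,4,-70,0,0,0.03,0.1],[-12,13,-105,0,0,0.1,0.1],[-26,27,-130,0,0,0.21,0.1],[-42,44,-147,0,0,0.33,0.1],[-58,61,-152,0,0,0.45,0.1],[-75,79,-152,0,0,0.57,0.1],[-92,96,-152,0,0,0.68,0.1],[-104,109,-152,0,0,0.77,0.1],[-110,115,-152,0,0,0.81,0.1],[-111,116.4,-152,0,0,0.812,0.1],[-111,116.4,-152,0,0,0.812,0.1],[-111,116.4,-152,0,0,0.812,0.1]]
  ]
}}

```text
time_s: 52.35
ee_pos: [516.0, -297.0, 159.2]
ee_rot: [-179.9, -0.0, -60.4]
force: [-0.4, -0.1, -0.7]
gripper_width: 21.8
```

Run:
```python
from m import *
f=cam('wrist');save(f,'w21.png');s=state();print(s['ee_pos'],s['ee_rot'],s['time_s'],s['gripper_width'])
rel((514.3,-297.5,14.2),(180,0,-60.5))
```

```text
[ 515.93842261 -296.9249724   159.14982869] [-1.79894989e+02 -1.66389073e-02 -6.04383351e+01] 52.4 21.75432879597998
to (514.3, -297.5, 14.2) (180, 0, -60.5) shift [-0.4, 2.0, 144.9] rv [-0.002, -0.0, 0.001] rows>= 3
```

View pics/w21.png

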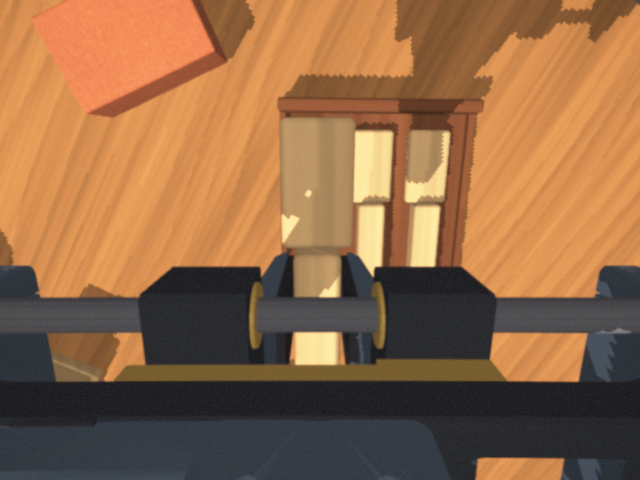

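Emit:
{"name": "servo_tool", "arguments": {
  "plan": [
    [[0,0.5,15,0,0,0,0.1],[0,1,50,0,0,0,0.1],[0,1,85,0,0,0,0.1],[0,1,113,0,0,0,0.1],[0,1,130,0,0,0,0.1],[0,1,140,0,0,0,0.1],[0,1,144,0,0,0,0.1],[0,1,145,0,0,0,0.1],[0,1,145,0,0,0,0.1],[0,1,145,0,0,0,0.3],[0,1,145,0,0,0,0.3],[0,1,145,0,0,0,0.3],[0,1,138,0,0,0,0.31],[0,1,115,0,0,0,0.31],[0,1,80,0,0,0,0.35],[0,1,40,0,0,0,0.5],[0,1,0,0,0,0,0.75],[0,1,-40,0,0,0,0.75],[0,1,-60,0,0,0,0.75],[0,1,-60,0,0,0,0.75]]
  ]
}}

```text
time_s: 54.4
ee_pos: [515.8, -298.9, 223.7]
ee_rot: [-179.7, -0.4, -60.5]
force: [0.8, -0.9, -0.2]
gripper_width: 67.6
```

Run:
```python
from m import *
s=state();print(s['ee_pos'],s['ee_rot'],s['time_s'],s['gripper_width'])
f=cam('wrist');save(f,'w22.png')
def intray(p,c=(475,-323),y=-60.5):
    y=np.radians(y);d=np.array([np.cos(y),np.sin(y)]);n=np.array([-d[1],d[0]]);q=np.array(p)[...,:2]-c;return q@d,q@n
for n in ['wrist','scene','top']:
    f=cam(n);print(n)
    for c,h in paddles(f,6): print(np.round(intray(c),1),h)
f=cam('scene');save(f,'s22.png');f=cam('top');save(f,'t22.png')
```

```text
[ 515.84772144 -298.88730233  223.67012467] [-179.6733138    -0.44697725  -60.52551189] 54.4 67.55115333729053
wrist
paddle ctr [ 481.1 -319.5] heading 105.4 LxW 151 31 w 20 22 px [362. 200.]
[-0.1  7.1] 105.43012892242183
scene
paddle ctr [ 438.4 -345.6] heading -60.2 LxW 154 40 w 39 35 px [132. 282.]
paddle ctr [ 479.  -323.4] heading -60.4 LxW 153 39 w 39 34 px [145. 295.]
paddle ctr [ 517.8 -301.4] heading -60.2 LxW 153 39 w 38 33 px [157. 308.]
[  1.7 -43. ] -60.202845316418944
[2.3 3.3] -60.4182702705693
[ 2.3 47.9] -60.22041599606217
top
paddle ctr [ 514.1 -299.5] heading -61.1 LxW 137 30 w 30 23 px [446. 245.]
[-1.2 45.6] -61.10752621789075
```

View pics/w22.png

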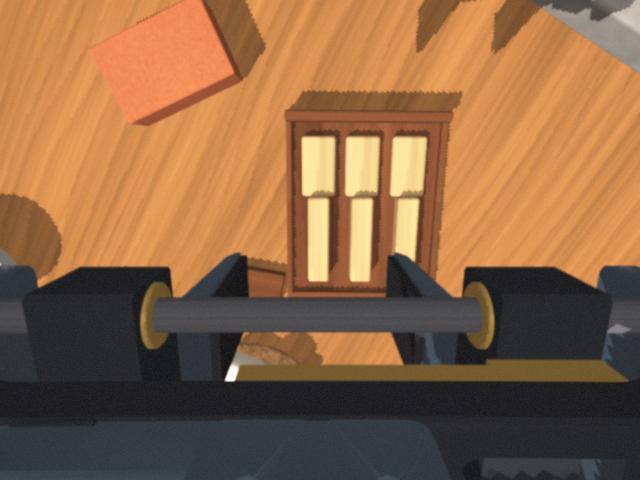

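View pics/s22.png

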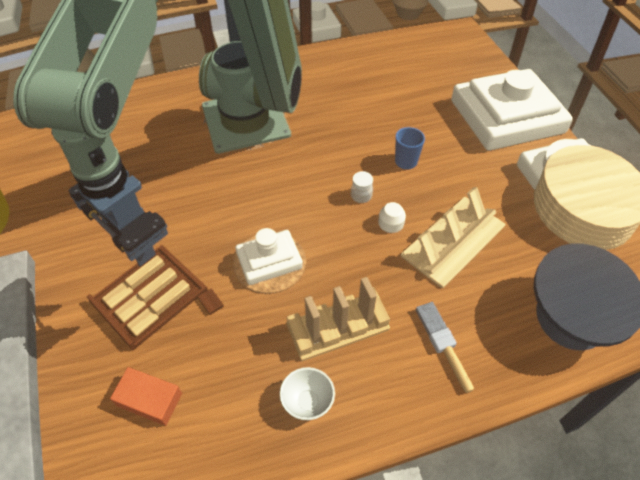

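View pics/t22.png

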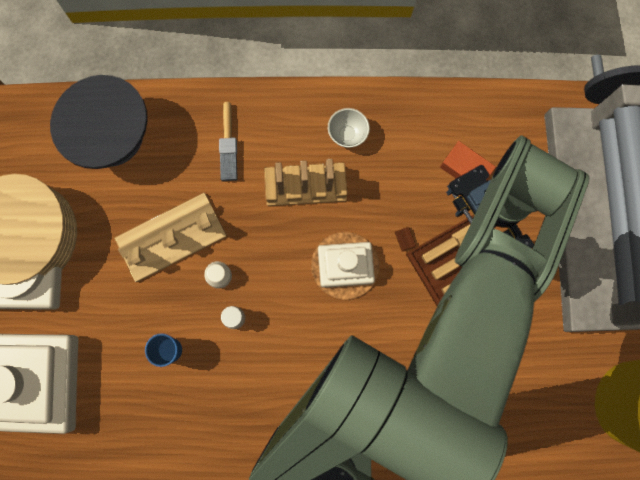

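Run:
```python
from m import *
f=cam('scene');g=f['color'][:,:,::-1];cv2.imwrite('pics/s23c.png',cv2.resize(g[265:365,275:405],None,fx=6,fy=6,interpolation=cv2.INTER_CUBIC))
f=cam('top');g=f['color'][:,:,::-1];cv2.imwrite('pics/t23c.png',cv2.resize(g[145:215,255:355],None,fx=7,fy=7,interpolation=cv2.INTER_CUBIC))
```

```text
(no output)
```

View pics/s23c.png

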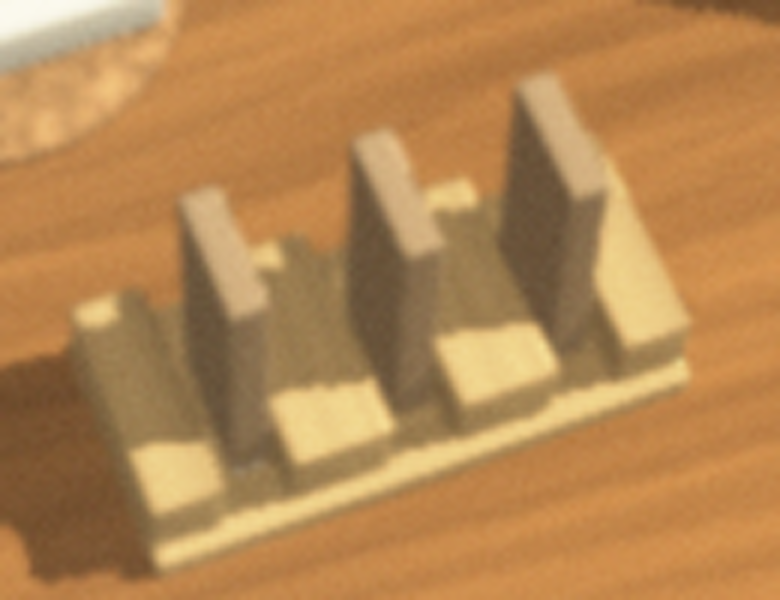

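View pics/t23c.png

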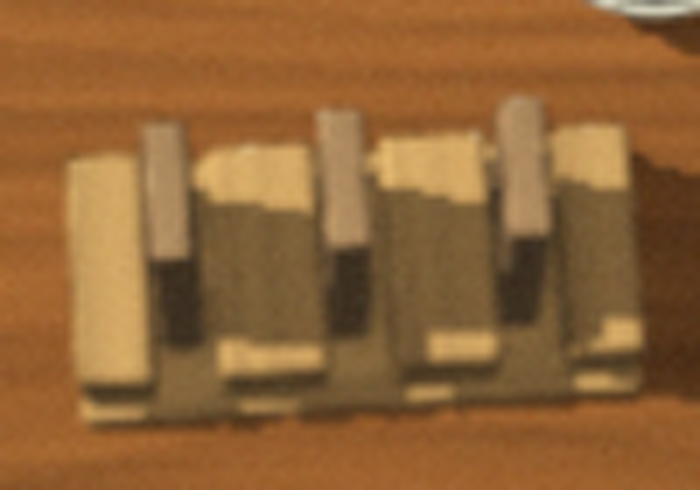

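Run:
```python
from m import *
f=cam('top');p=np.array([(166,190),(343,178),(525,167)])/7+[255,145];print(onplane(f,p,122).round(1).tolist())
f=cam('scene');p=np.array([(561,133),(397,190),(224,252)])/6+[275,265];print(onplane(f,p,122).round(1).tolist())
s=state();print(s['time_s'],s['qvel'].round(2))
```

```text
[[661.1, 93.3, 122.0], [664.6, 37.6, 122.0], [667.9, -19.7, 122.0]]
[[664.0, 97.7, 122.0], [667.7, 42.5, 122.0], [672.3, -14.6, 122.0]]
54.9 [-0.02 -0.26 -0.35 -0.02  0.01 -0.04]
```

```bash
python3 -c "
from workcell import *
print(job_done());print(state()['time_s'])"
```

```text
the job is handed in; nothing more can be done
None
the job is handed in; nothing more can be done
```

The job is handed in after about 55 s of robot time, with the bench in order as far as my last camera checks show; no verdict was reported.

**What I did:** I moved the mat paddle to the tray and stood the mould on the mat. All three tiles were present and went into the rack, one per slot. I then laid the other two paddles in the tray.

**Last checks:**
- **Mould:** its neck is within about 5 mm of the mat centre. It is upright and released.
- **Tiles:** all three stand upright. Their tops are within about 3 mm of the slot middles when the top and scene cameras are averaged.
- **Paddles:** they lie side by side at about −43, +3 and +48 mm across the tray. They are within 3 mm of its middle lengthwise, parallel to within 1°, blades to the tall board.
- **Other things:** the jar, pots and other bystanders look unmoved in the pictures. I did not measure them.

**What disagreed or went wrong:**
- **Cameras:** the top and scene cameras differ by 3–5 mm on the tile tops.
- **Middle tile:** the last joint came to its range limit during this grasp, so the tile was held about 4 mm off centre. I corrected for that when placing it.
- **Paddle detection:** it misread headings in some partly hidden views, such as the final wrist view. For the tray I relied on the scene view and the pictures.

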